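Stack the mounting hardware on a sensor enclosure's quick-lock pin

ROBOT

A 7-joint arm with a two-finger parallel gripper is mounted at the origin on the work surface. World frame = base frame: x ahead of the robot, y to its left, z up, the work surface at z = 0. Lengths are in m, angles in rad, forces in N, time in s.
With the tool pointing down it reaches from about 0.425 to 0.975 m from the base axis. Payload 16.7 kg.
Tool frame: the origin (TCP) lies at the very end of the fingers, on their centre line; the grasp point (between the pads) lies r.pinch_z behind it (r.pinch_z is the distance from the TCP to the grasp point, in m); y points along the fingers, x is the direction in which the jaws open and shut, and the axes are right-handed (so a half turn about y gives the same grasp; the last joint's range is limited). The gripper opens to 85 mm and grips with 20 to 120 N. Pads are 22 mm wide; open, the fingers measure 114 mm over their backs; the gripper's body (76 mm by 85 mm) begins 54 mm behind the grasp point. The pads swing forward as they close: fully open they stand 13 mm farther back than shut.
Start: joints at [1.135, 0.426, 0.074, 1.606, -0.034, 1.111, -0.067], TCP at [0.191, -0.647, 0.192] pointing down, gripper open.
Joint ranges: [-2.85, 2.85], [-0.5, 2.14], [-1.23, 1.37], [0.21, 2.46], [-1.02, 4.16], [0.16, 2.05], [-2.73, 2.73]. Speed limits (rad/s): [1.89, 1.89, 2.39, 2.39, 3.01, 3.01, 3.01].

INTERFACE

Orientations are given as a 3x3 rotation matrix whose columns are the frame's x, y, z axes.
In Python, from rig import r gives the robot as it stands. The module is installed in compiled form; this text tells all that it offers.
- The arm moves only by the shell command python3 -m creep 'ROWS' [OPENING] [FORCE]. ROWS is JSON, a list of rows, each a list of 4 numbers: the shift along the tool's x, y, z in m, then the turn about the tool's y in degrees. In form: [[x, y, z, spin], ...]. A call has 1 to 12 rows; each row is the pose to reach, as a shift and turn from the pose measured when the call began, along the tool's axes at that moment; what a row does not reach only later rows make up. A row lasts 1/12 s, in which the tool goes at most 41.7 mm and 7.16 degrees, less where a joint would pass 70% of its speed; a pose out of reach is approached as far as the arm can. A call with a gripper value outside its range is refused whole. OPENING is the opening, from 0 (shut) to 1 (fully open), set as the call begins (- or left out, the last holds). The fingers move at their own pace and stop on an object; FORCE is the grip in N (left out, the last holds). Time passes only in rows, so rows that repeat a pose let the fingers close. It gives the time, the measured TCP pose, the force and the opening at its end, in the units of the state.
- r.sense(): the state, without advancing time (a new reading comes with each control period).
- r.camera(name): name is "scene" or "top"; returns the picture (480x640x3 uint8, red, green, blue); there is no depth.
- r.get_calibration(name): a dict with "camera_matrix" (3x3 intrinsics, pixels), "xyz" and "orientation" of the camera in the world. Camera axes: x right, y down, z forward; pixel columns grow to the right and rows downward; lengths in m; the calibration is good to about 2 mm. A picture is of the moment at which its call begins. get_calibration takes no time and is no camera call.
- r.close_job(): hands the job in, once; it reports no verdict.
The state is a dict: "clock": time; "joint_pos": joint angles; "dq": joint speeds; "joint_torque": joint torques, N m; "tcp_pos": TCP position; "tcp_rot": TCP orientation; "force": force on the tool from outside, world axes, zero at the start; "ft_torque": the same for the moment, N m; "width": opening from 0.0 (shut) to 1.0 (fully open).
Only numpy, scipy, OpenCV 4.12 (cv2) and the standard library are available. Lean on these libraries where they do the work, as an engineer would, in place of code of your own. Each camera call takes 0.05 s, during which the arm holds its last target.

TASK

Fit the mounting hardware on the steel pin that stands on the grey enclosure: first the white spacer, then the steel washer, then the brass bushing, each slid down past the pin's spring leaves and fully home on the one below before the next goes on. Feel for the pin and press gently, never forcing a part or the gripper against the pin or the enclosure, and leave the other things on the bench where they lie.

Things in the scene. Friction and masses are not known exactly. Their poses are not given: they have to be found in the camera images.
- box: Grey plastic electronics enclosure, fixed to the bench, 126 x 96 mm (x, y), 55 mm tall; origin at the centre of its underside, z up. From a white round patch (48 mm across) in the middle of its flat top rises an upright steel pin, 58 mm tall (tip 113 mm above the bench). A part pressed on the pin or the enclosure with more than 40 N is damaged.
- seat (a point): Centre of the white patch on the enclosure's top face, 55 mm above the bench. The pin does not stand here: it is carried upright by an eccentric adjuster (thin dark disc, 37 mm across) that may be clamped at any angle, so that its axis stands 7.2 to 8.8 mm from this point in any direction, differently each time. That is not measured: find it by feel or by camera. The pin itself does not give.
- nominal_tip (a point): Point 58 mm above point seat, at the height of the pin's flat tip, which is 10 mm across and lies 7.2 to 8.8 mm aside. From the tip the pin widens over 8 mm of taper to its full 16 mm diameter, 50 mm above the enclosure's top. A held part 4 mm or less off the pin's axis goes over the tip, meets the taper and is pushed sideways, towards the axis; farther off it lands on the tip.
- nominal_leaves (a point): Point 42 mm above point seat: the height of two brass spring leaves, 4 mm wide, on opposite sides of the pin, that bulge 2.5 mm out of it, between 38 and 46 mm above the enclosure's top. Each part must be pushed down past them with roughly 5 to 15 N; they spring out again above it.
- spacer: White plastic spacer: ring of 28 mm outer and 18 mm bore diameter, 16 mm tall, lying flat on the bench, loose, about 20 g; origin at the centre of its underside, z along its axis, up. Either face may go down. Goes on first; home when its underside rests on the enclosure's top.
- washer: Thick steel washer: ring of 36 mm outer and 18 mm bore diameter, 6 mm thick, lying flat, loose, about 35 g; origin at the centre of its underside, z along its axis. Goes on second; home when it lies on the spacer, its underside 16 mm above the enclosure's top.
- bushing: Brass bushing: ring of 30 mm outer and 18 mm bore diameter, 16 mm tall, lying flat, loose, about 65 g; origin at the centre of its underside, z along its axis. Goes on last; home when it stands on the washer, its underside 22 mm above the enclosure's top, below the sprung-out leaves.
- grommet: Bystander: black rubber ring, 26 mm outer diameter, 12 mm hole, 8 mm tall; not used. Origin at its underside's centre.
- fan: Bystander: black square cooling fan, 40 x 40 x 10 mm, lying flat. Origin at its underside's centre.
- gland: Bystander: grey and white cable gland standing upright, 30 mm in diameter, 40 mm tall. Origin at its underside's centre.
- adapter: Bystander: black plug-in power adapter, 70 x 45 x 30 mm, two steel pins at its +x end. Origin at its underside's centre.
- cover: Bystander: grey enclosure cover lying inside up, 126 x 96 x 14 mm. Origin at its underside's centre.
- driver: Bystander: screwdriver with green handle, 170 mm long, lying along its x axis.
- jar: Bystander: small clear jar with blue cap, 48 mm in diameter, 55 mm tall. Origin at its underside's centre.
Things that resemble listed ones, but are neither listed nor needed, are in the scene too. What is meant by the box is not purple, and is the larger of those in its own colour.

How it is judged:
On the way, in this order (a step that is already met when the one before it is completed fails the run):
1. the spacer is fully home on the enclosure, round the pin, and released (horizontal distance between spacer and seat below 0.012 m and z of spacer in the frame of seat between -0.0025 and 0.0025 m and angle between spacer's own z axis and vertical below 0.12 rad and contact force between spacer and the fingers below 0.2 N), for 0.2 s.
2. with the spacer home, the washer lies on it, and is released (horizontal distance between each of spacer, washer and seat below 0.012 m and z of spacer in the frame of seat between -0.0025 and 0.0025 m and angle between each of spacer, washer's own z axis and vertical below 0.12 rad and z of washer in the frame of seat between 0.0135 and 0.0185 m and contact force between washer and the fingers below 0.2 N), for 0.2 s.
3. with both home, the bushing stands on the washer, and is released (horizontal distance between each of spacer, washer, bushing and seat below 0.012 m and z of spacer in the frame of seat between -0.0025 and 0.0025 m and angle between each of spacer, washer, bushing's own z axis and vertical below 0.12 rad and z of washer in the frame of seat between 0.0135 and 0.0185 m and z of bushing in the frame of seat between 0.0195 and 0.0245 m and contact force between bushing and the fingers below 0.2 N), for 0.2 s.
At the end, for the whole second after the job is handed in: Round the pin, bottom to top: spacer with its underside on the enclosure's top (height 0), washer at 16 mm, bushing at 22 mm, each height within 2.5 mm, each centre within 12 mm of the patch's centre (so round the pin), tilted less than 0.12 rad, released and at rest (all of step 3 and contact force between each of spacer, washer and the fingers below 0.2 N and linear speed of each of spacer, washer, bushing below 0.02 m/s); the robot touches nothing.
It fails at once if a part (spacer, washer or bushing) is pressed on the pin or the enclosure with more than 40 N (contact force between any of spacer, washer, bushing and box above 40 N).
It fails at once if a bystander (grommet, fan, gland, adapter, cover, screwdriver, jar) is moved more than 20 mm (distance of any of grommet, fan, gland, adapter, cover, driver, jar from where it was at the start of the episode above 0.02 m).
It fails at once if the robot itself pushes on the enclosure or its pin with more than 25 N (contact force between any of the fingers, the arm and box above 25 N).
It also fails if it takes over 72 s, if anything falls off the work surface, if the arm or the gripper's body presses on something with over 40 N, if the wrist force passes 120 N, or if a joint passes its speed limit or range.

## Working session

There is one attempt and no reset: what is moved stays moved. The work goes in short steps, Python scripts to look and compute and a shell command to move; the robot and the scene stay as the last step left them, time stands still between calls to the robot, and variables do not carry over. Pictures are saved under pics/ and viewed, and the job is handed in when it is done.

```bash
mkdir -p pics; ls; python3 - <<'E'
from rig import r
import cv2,numpy as np
s=r.sense()
print({k:np.round(v,3).tolist() for k,v in s.items()}, r.pinch_z)
for n in("scene","top"):
    im=r.camera(n); cv2.imwrite(f"pics/{n}0.png",im[:,:,::-1])
    c=r.get_calibration(n); print(n,{k:np.round(v,4).tolist() for k,v in c.items()})
E
```

```text
pics
{'clock': 0.0, 'joint_pos': [1.134, 0.427, 0.074, 1.607, -0.034, 1.111, -0.067], 'dq': [0.0, -0.002, 0.001, -0.001, 0.002, 0.0, 0.001], 'joint_torque': [-0.0, -94.982, 3.761, -46.351, 0.019, 0.01, 0.0], 'tcp_pos': [0.191, -0.647, 0.191], 'tcp_rot': [[0.283, -0.0, 0.959], [-0.959, 0.001, 0.283], [-0.001, -1.0, -0.0]], 'force': [0.161, 0.328, 0.013], 'ft_torque': [-0.02, 0.011, -0.013], 'width': 1.003} 0.0187
scene {'camera_matrix': [[489.3485, 0.0, 323.6555], [0.0, 489.3485, 234.347], [0.0, 0.0, 1.0]], 'xyz': [1.3593, 0.0441, 0.7338], 'orientation': [[-0.0493, 0.6168, -0.7856], [0.9987, 0.0405, -0.0308], [0.0128, -0.7861, -0.618]]}
top {'camera_matrix': [[554.8546, 0.0, 327.7184], [0.0, 554.8546, 241.3964], [0.0, 0.0, 1.0]], 'xyz': [0.5018, 0.0345, 1.3361], 'orientation': [[0.0131, -0.9991, 0.04], [-0.9998, -0.0136, -0.0113], [0.0119, -0.0399, -0.9991]]}
```

View pics/scene0.png

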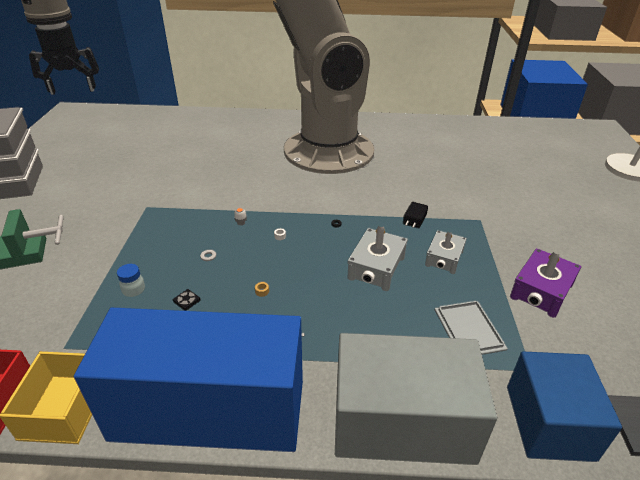

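View pics/top0.png

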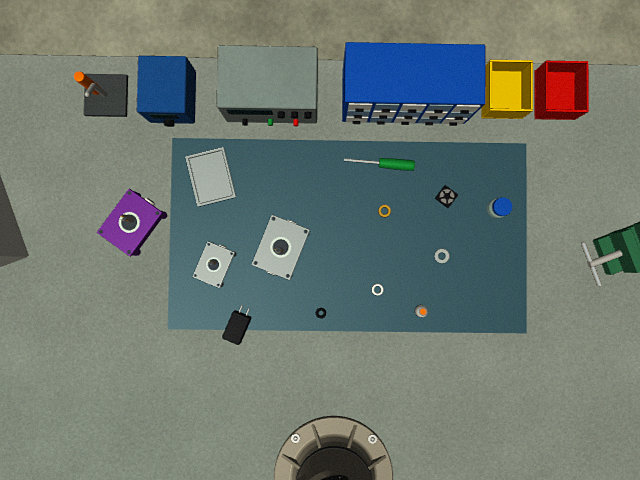

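```bash
cat > h.py <<'E'
from rig import r
import cv2,numpy as np
def ray(n,uv):
    c=r.get_calibration(n);K=np.array(c["camera_matrix"]);R=np.array(c["orientation"])
    d=R@np.linalg.solve(K,[uv[0],uv[1],1.]); return np.array(c["xyz"]),d/np.linalg.norm(d)
def onz(n,uv,z):
    o,d=ray(n,uv); return o+d*(z-o[2])/d[2]
def two(u1,u2,n1="top",n2="scene"):
    o1,d1=ray(n1,u1);o2,d2=ray(n2,u2)
    A=np.stack([d1,-d2],1);t=np.linalg.lstsq(A,o2-o1,rcond=None)[0]
    a=o1+d1*t[0];b=o2+d2*t[1];return (a+b)/2,np.linalg.norm(a-b)
def proj(n,p):
    c=r.get_calibration(n);K=np.array(c["camera_matrix"]);R=np.array(c["orientation"])
    q=K@(R.T@(np.array(p)-c["xyz"]));return q[:2]/q[2]
def crop(im,u,v,w,h,k,f):
    c=im[v-h//2:v+h//2,u-w//2:u+w//2,::-1];cv2.imwrite(f,cv2.resize(c,None,fx=k,fy=k,interpolation=cv2.INTER_CUBIC))
E
python3 - <<'E'
from h import *
T=cv2.imread("pics/top0.png")[:,:,::-1];S=cv2.imread("pics/scene0.png")[:,:,::-1]
crop(T,281,247,70,70,8,"pics/tbox.png")
crop(S,378,255,80,80,7,"pics/sbox.png")
a=[cv2.resize(np.ascontiguousarray(T[v-15:v+15,u-15:u+15,::-1]),(260,260),interpolation=cv2.INTER_CUBIC) for u,v in((377,290),(442,256),(384,211))]
b=[cv2.resize(np.ascontiguousarray(S[v-15:v+15,u-15:u+15,::-1]),(260,260),interpolation=cv2.INTER_CUBIC) for u,v in((280,234),(208,255),(262,289))]
cv2.imwrite("pics/parts.png",np.vstack([np.hstack(a),np.hstack(b)]))
E
```

```text
(no output)
```

View pics/tbox.png

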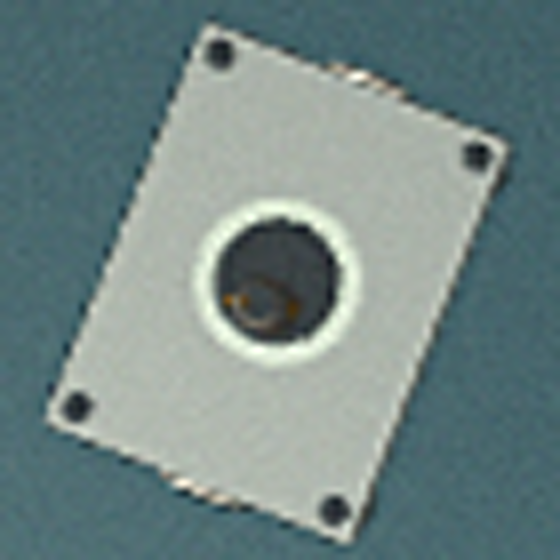

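View pics/sbox.png

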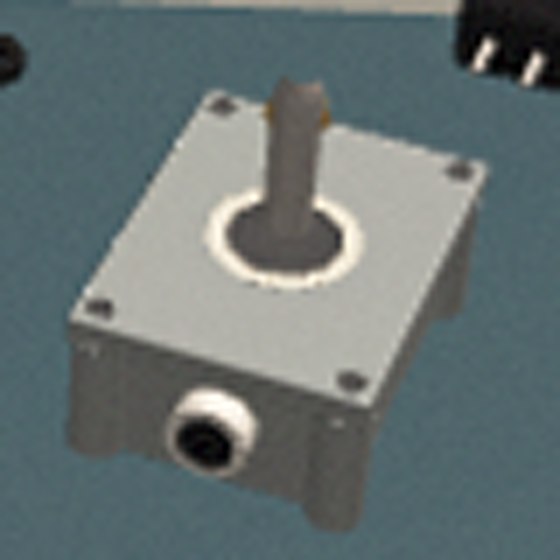

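View pics/parts.png

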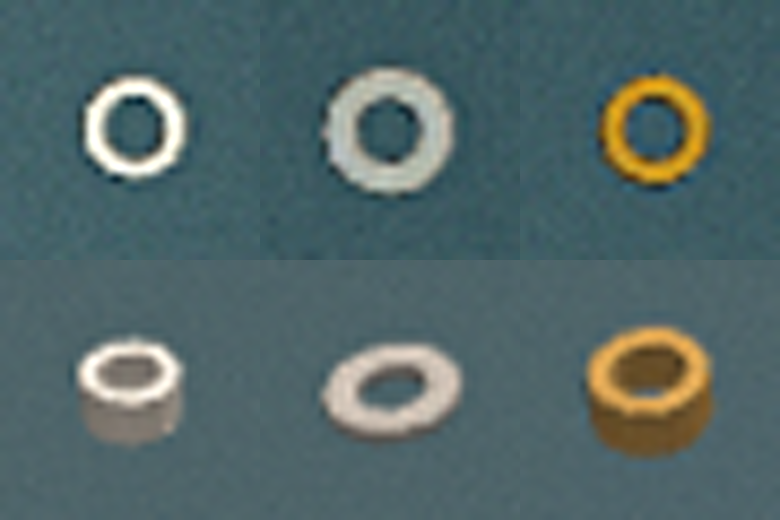

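```bash
python3 - <<'E'
from h import *
T=cv2.imread("pics/top0.png");S=cv2.imread("pics/scene0.png")
hsv=cv2.cvtColor(T,cv2.COLOR_BGR2HSV)
def ring(u,v,m,z):
    w=m[v-14:v+14,u-14:u+14]; n,l,st,c=cv2.connectedComponentsWithStats(w.astype(np.uint8))
    i=1+np.argmax(st[1:,4]); ct=max(cv2.findContours((l==i).astype(np.uint8),0,1)[0],key=cv2.contourArea)
    (cx,cy),rad=cv2.minEnclosingCircle(ct); e=cv2.fitEllipse(ct)
    p=np.array(e[0])+[u-14,v-14]; print(np.round(p,2),np.round(e[1],1),np.round(onz("top",p,z),4))
lo=hsv[...,1]<70
ring(377,290,lo,.016); ring(442,256,lo,.006)
ring(384,211,(hsv[...,0]<35)&(hsv[...,1]>90),.016)
# seat: dark disc & white patch
g=T.astype(int).sum(2)
w=g[247-16:247+16,281-16:281+16]
dark=(w<380).astype(np.uint8); ct=max(cv2.findContours(dark,0,1)[0],key=cv2.contourArea)
e=cv2.fitEllipse(ct); p=np.array(e[0])+[265,231];print("disc",p,e[1],onz("top",p,.055))
wb=(g[227:267,261:301]>640).astype(np.uint8); ct=max(cv2.findContours(wb,0,1)[0],key=cv2.contourArea)
e=cv2.fitEllipse(ct); p=np.array(e[0])+[261,227];print("patch",p,e[1],onz("top",p,.055))
t=(278.4,249.8); s=(380.6,226.6)
print(onz("top",t,.113),onz("scene",s,.113),two(t,s))
print(r.sense()["clock"])
# enlarge pin
a=cv2.resize(T[236:266,266:296],(560,560),interpolation=cv2.INTER_CUBIC);cv2.imwrite("pics/tp.png",cv2.convertScaleAbs(a,alpha=1.6,beta=-40))
a=cv2.resize(S[222:262,360:400],(560,560),interpolation=cv2.INTER_CUBIC);cv2.imwrite("pics/sp.png",a)
E
```

```text
[377.09 289.09] [11.7 12. ] [ 0.4429 -0.0993  0.016 ]
[441.47 255.59] [14.3 14.9] [ 0.5246 -0.2544  0.006 ]
[384.03 210.54] [11.6 12.2] [ 0.6303 -0.1141  0.016 ]
disc [280.20406342 246.70439243] (14.39750862121582, 15.157645225524902) [0.53935314 0.12944769 0.055     ]
patch [280.23259163 246.74569321] (19.14435577392578, 19.381484985351562) [0.53925869 0.12938035 0.055     ]
[0.53077841 0.12900486 0.113     ] [0.53591258 0.13119599 0.113     ] (array([0.53092726, 0.13051206, 0.10918914]), np.float64(0.002420771196502593))
0.1
```

View pics/tp.png

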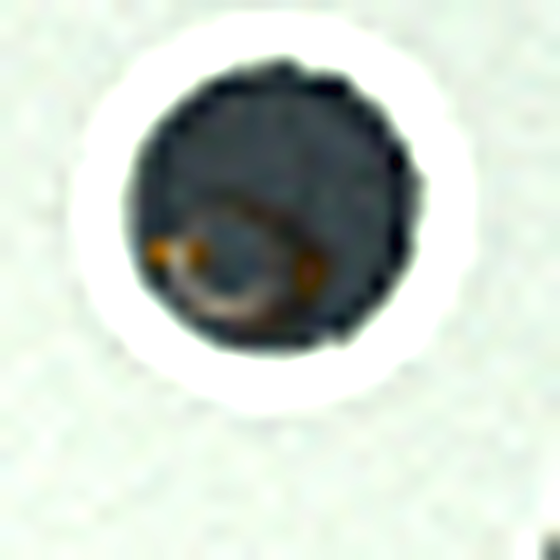

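View pics/sp.png

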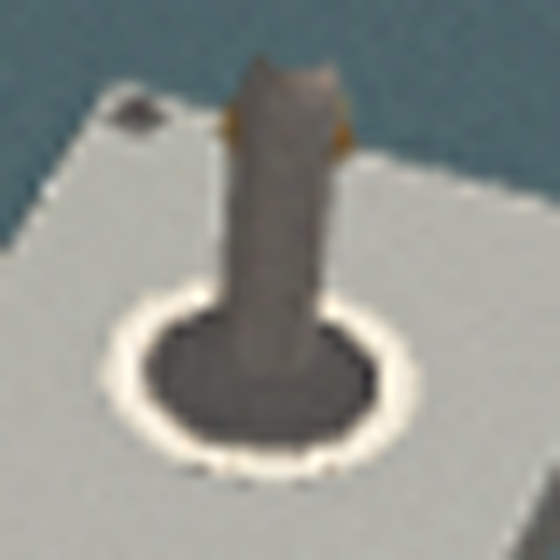

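Look-alikes: box candidates are at top px (281,247) grey large, (214,264) grey small and (132,222) purple. I choose (281,247), and the crop shows pin, leaves and patch. The white ring at (377,289) is the spacer (the gland at (422,311) is not), the grey ring at (442,256) the washer and the brass ring at (384,211) the bushing. The black ring at (321,313) is the grommet. The pin tip is at top px (278,250), about 8 mm towards −x from the patch centre.

```bash
cat > d.py <<'E'
import sys
from h import *
# usage: d.py x y z [yawdeg of tool x in world, mod 180]
s=r.sense();R=np.array(s["tcp_rot"]);a=list(map(float,sys.argv[1:]))
print("shift",np.round(R.T@(np.array(a[:3])-s["tcp_pos"]),4),"tcp",np.round(s["tcp_pos"],4),"yaw x",round(np.degrees(np.arctan2(R[1,0],R[0,0])),2),"F",np.round(s["force"],2),"w",round(s["width"],3),"t",round(s["clock"],2),"q",np.round(s["joint_pos"],2))
E
python3 d.py 0.4429 -0.0993 0.16
```

```text
shift [-0.454   0.0321  0.3967] tcp [ 0.1908 -0.647   0.1916] yaw x -73.57 F [-1.41  0.63  0.17] w 1.003 t 0.1 q [ 1.13  0.43  0.07  1.61 -0.03  1.11 -0.07]
```

```bash
python3 -m creep '[[-0.03,0,0.026,0],[-0.06,0,0.052,0],[-0.09,0,0.079,0],[-0.12,0,0.105,0],[-0.15,0,0.131,0],[-0.18,0,0.157,0],[-0.21,0,0.183,0],[-0.24,0,0.21,0],[-0.27,0,0.236,0],[-0.30,0,0.262,0],[-0.33,0,0.288,0],[-0.36,0,0.315,0]]' 0.6 30; python3 d.py 0.4429 -0.0993 0.06
```

```text
clock: 1.1
tcp_pos: [0.3912, -0.2108, 0.192]
tcp_rot: [[0.283, -0.0, 0.959], [-0.959, 0.001, 0.283], [-0.001, -1.0, -0.0]]
force: [1.5, -1.3, 0.0]
width: 0.6
shift [-0.0923  0.1321  0.0811] tcp [ 0.3912 -0.2108  0.192 ] yaw x -73.59 F [ 1.52 -1.29  0.04] w 0.6 t 1.1 q [ 0.58  0.06 -0.24  2.09  0.02  1.   -0.95]
```

```bash
python3 -m creep '[[-0.03,0,0.027,0],[-0.06,0,0.054,0],[-0.0923,0.01,0.0811,0],[-0.0923,0.04,0.0811,0],[-0.0923,0.07,0.0811,0],[-0.0923,0.10,0.0811,0],[-0.0923,0.132,0.0811,0],[-0.0923,0.132,0.0811,0]]'; python3 - <<'E'
from h import *
T=r.camera("top");crop(T,377,289,60,60,9,"pics/t1.png")
S=r.camera("scene");crop(S,280,234,70,70,8,"pics/s1.png")
E
python3 d.py 0.4429 -0.0993 0.01
```

```text
clock: 1.77
tcp_pos: [0.4394, -0.0986, 0.0555]
tcp_rot: [[0.283, -0.008, 0.959], [-0.959, 0.003, 0.283], [-0.005, -1.0, -0.007]]
force: [-3.3, 0.1, -0.9]
width: 0.603
shift [0.0006 0.05   0.0007] tcp [ 0.4422 -0.099   0.06  ] yaw x -73.57 F [ 0.59 -0.1   1.43] w 0.597 t 1.87 q [ 0.39  0.27 -0.35  2.19  0.14  0.71 -1.34]
```

View pics/s1.png

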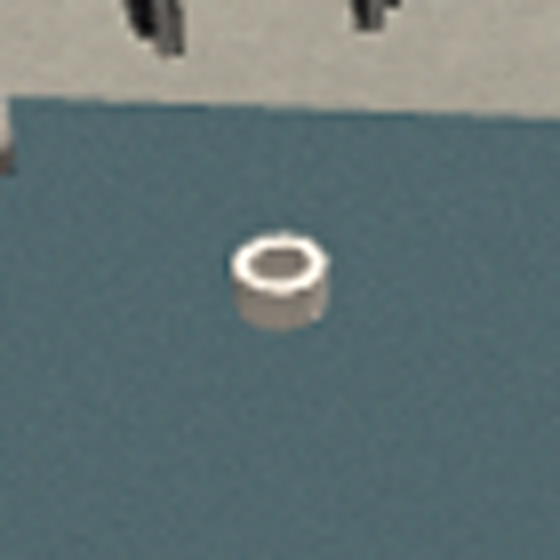

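Spacer at scene px (280,234), with the fingertips straddling it above. I'll descend.

```bash
python3 -m creep '[[0.0006,0.02,0.0007,0],[0.0006,0.04,0.0007,0],[0.0006,0.05,0.0007,0],[0.0006,0.053,0.0007,0],[0.0006,0.055,0.0007,0],[0.0006,0.055,0.0007,0]]'; python3 d.py 0.4429 -0.0993 0.003;python3 -m creep '[[0,0.0015,0,0],[0,0.003,0,0],[0,0.003,0,0]]' ; python3 d.py 0.4429 -0.0993 0.003
```

```text
clock: 2.37
tcp_pos: [0.4435, -0.0994, 0.0059]
tcp_rot: [[0.283, -0.002, 0.959], [-0.959, 0.001, 0.283], [-0.002, -1.0, -0.001]]
force: [0.4, -0.3, 1.4]
width: 0.601
shift [-0.0003  0.0029 -0.0005] tcp [ 0.4435 -0.0994  0.0059] yaw x -73.57 F [ 0.37 -0.3   1.39] w 0.601 t 2.37 q [ 0.36  0.37 -0.32  2.22  0.21  0.58 -1.4 ]
clock: 2.62
tcp_pos: [0.4439, -0.0996, 0.0034]
tcp_rot: [[0.283, -0.001, 0.959], [-0.959, 0.001, 0.283], [-0.001, -1.0, -0.001]]
force: [0.8, 0.1, 0.3]
width: 0.6
shift [-0.0005  0.0004 -0.0008] tcp [ 0.4439 -0.0996  0.0034] yaw x -73.58 F [0.81 0.13 0.27] w 0.6 t 2.62 q [ 0.36  0.37 -0.32  2.22  0.21  0.58 -1.4 ]
```

```bash
python3 -m creep '[[0,0,0,0],[0,0,0,0],[0,0,0,0],[0,0,0,0],[0,0,0,0],[0,0,0,0]]' 0.2 20; python3 d.py 0.4429 -0.0993 0.003
```

```text
clock: 3.12
tcp_pos: [0.4438, -0.0996, 0.0033]
tcp_rot: [[0.283, -0.001, 0.959], [-0.959, 0.001, 0.283], [-0.001, -1.0, -0.001]]
force: [0.3, -0.2, -0.1]
width: 0.2
shift [-0.0005  0.0003 -0.0008] tcp [ 0.4438 -0.0996  0.0033] yaw x -73.58 F [ 0.25 -0.23 -0.06] w 0.2 t 3.12 q [ 0.36  0.37 -0.32  2.22  0.21  0.58 -1.4 ]
```

```bash
python3 - <<'E'
from h import *
T=r.camera("top");crop(T,377,289,60,60,9,"pics/t2.png")
S=r.camera("scene");crop(S,280,234,90,80,8,"pics/s2.png")
E
```

```text
(no output)
```

View pics/s2.png

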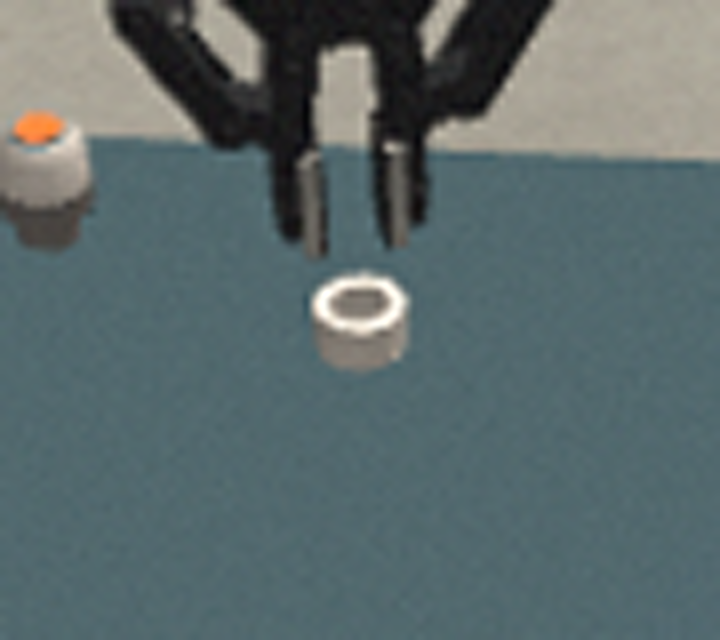

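View pics/t2.png

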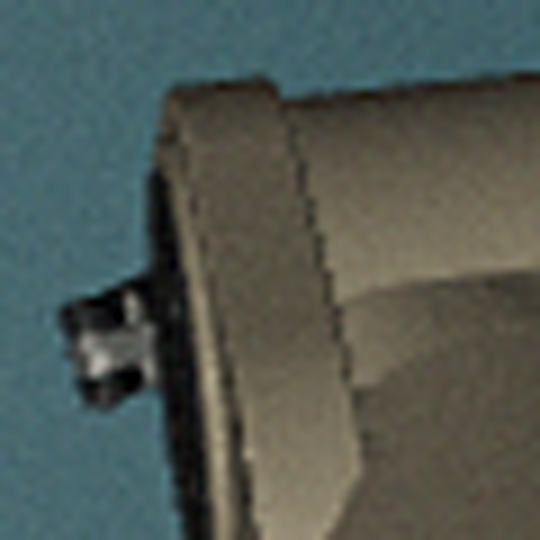

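```bash
python3 - <<'E'
from h import *
for p in((.4438,-.0996,.0033),(.4438,-.0996,.016),(.4438,-.0996,.0)): print(p,proj("scene",p),proj("top",p))
print(onz("scene",(279.6,232),.016),onz("top",(377.1,289.1),.016), two((377.1,289.1),(279.6,232)))
print(onz("scene",(280,225),.003))
s=r.sense();print(s["tcp_rot"],s["joint_pos"])
E
```

```text
(0.4438, -0.0996, 0.0033) [278.77743518 235.92902327] [376.7056681  288.46228579]
(0.4438, -0.0996, 0.016) [278.54401518 231.75405476] [377.24060294 288.70223315]
(0.4438, -0.0996, 0.0) [278.83757816 237.00474529] [376.56833482 288.40068434]
[ 0.44458415 -0.09697645  0.016     ] [ 0.44285335 -0.09927464  0.016     ] (array([ 0.44271168, -0.09834345,  0.01457013]), np.float64(0.0021475236190174364))
[ 0.39994451 -0.10192123  0.003     ]
[[ 2.82665528e-01 -1.03044769e-03  9.59217982e-01]
 [-9.59217789e-01  9.44291683e-04  2.82666485e-01]
 [-1.19705459e-03 -9.99999023e-01 -7.21505044e-04]] [ 0.35575981  0.37341958 -0.31968766  2.22086742  0.21046701  0.57586418
 -1.40487313]
```

```bash
python3 - <<'E'
from h import *
cv2.imwrite("pics/t3.png",r.camera("top")[:,:,::-1])
S=r.camera("scene");cv2.imwrite("pics/s3.png",S[:,:,::-1])
print(r.sense()["clock"])
E
```

```text
3.3167
```

View pics/t3.png

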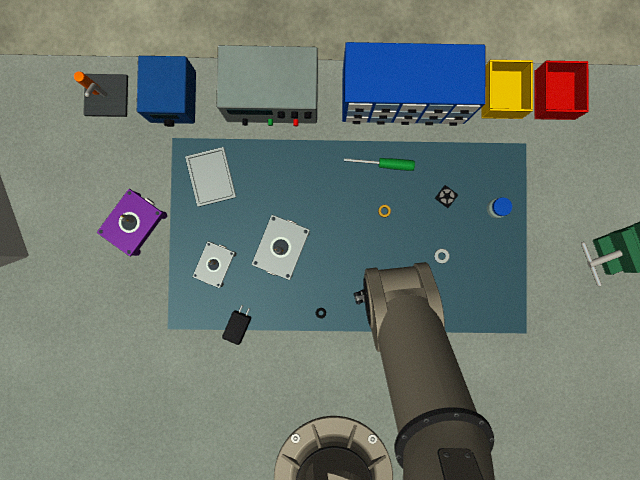

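View pics/s3.png

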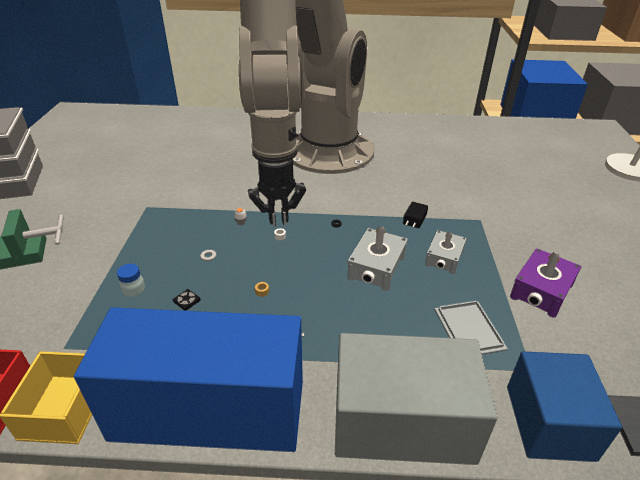

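```bash
python3 - <<'E'
from h import *
for z in(.05,.08,.11,.14): 
  for o in (.03,.045): print(z,o,proj("top",(.4438-.283*o,-.0996+.959*o,z)),proj("scene",(.4438-.283*o,-.0996+.959*o,z)))
S=cv2.imread("pics/s3.png");crop(S[:,:,::-1],278,200,70,80,8,"pics/s3c.png")
S=cv2.imread("pics/t3.png");crop(S[:,:,::-1],365,295,40,40,14,"pics/t3c.png")
E
```

```text
0.05 0.03 [366.26794886 292.89079727] [290.51614195 218.63717318]
0.05 0.045 [360.03470509 294.65359005] [296.77515531 217.81420736]
0.08 0.03 [367.34712337 293.5927083 ] [290.14032916 208.19841511]
0.08 0.045 [360.96508078 295.39784952] [296.50241126 207.38858548]
0.11 0.03 [368.47917136 294.32900903] [289.75201829 197.41250458]
0.11 0.045 [361.94105205 296.17858345] [296.22062026 196.61714488]
0.14 0.03 [369.66807618 295.10229027] [289.35057536 186.26183136]
0.14 0.045 [362.96605491 296.99854048] [295.9293246  185.48238913]
```

View pics/s3c.png

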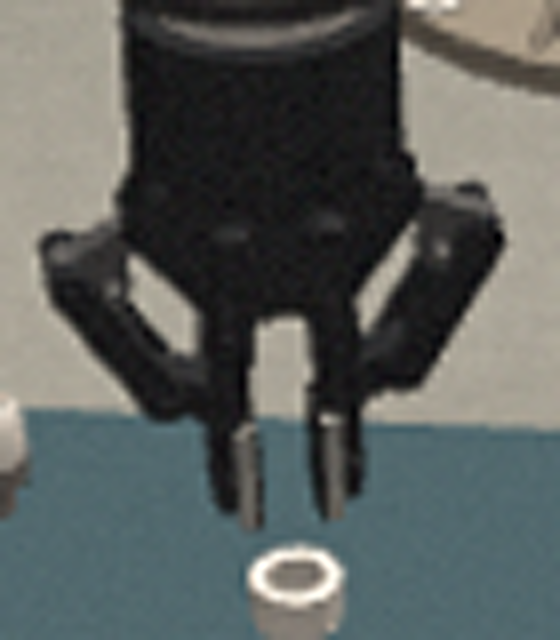

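View pics/t3c.png

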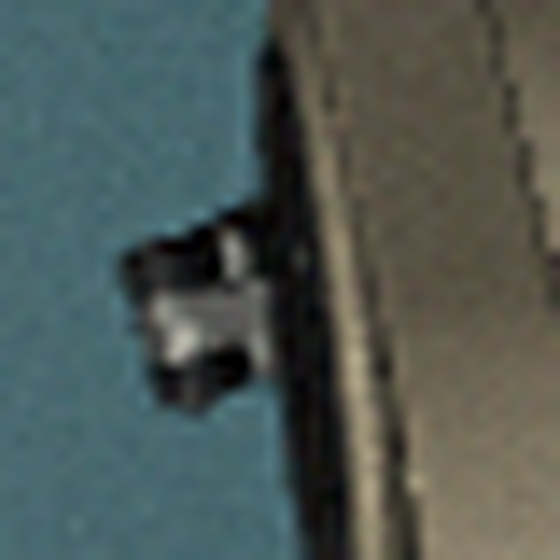

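The knuckle triangulates at the right xy, but the fingertips visibly hang about 30 mm above the spacer. The reported TCP height and the picture disagree, so I'll go down in small, force-checked steps.

```bash
python3 -c "
from h import *
print(two((359,297),(302.5,186)))"
python3 -m creep '[[-0.0005,0,-0.0008,0],[-0.0005,0,-0.0008,0],[-0.0005,0.001,-0.0008,0],[-0.0005,0.002,-0.0008,0],[-0.0005,0.003,-0.0008,0],[-0.0005,0.004,-0.0008,0]]' 0.6; python3 -m creep '[[0,0.002,0,0],[0,0.004,0,0],[0,0.004,0,0]]'; python3 d.py 0.4429 -0.0993 0.003
```

```text
(array([ 0.43076363, -0.04482482,  0.13919454]), np.float64(0.00627444952586744))
clock: 3.82
tcp_pos: [0.4429, -0.0993, -0.0008]
tcp_rot: [[0.283, -0.001, 0.959], [-0.959, 0.001, 0.283], [-0.001, -1.0, -0.001]]
force: [-0.1, 0.8, -0.5]
width: 0.593
clock: 4.07
tcp_pos: [0.4427, -0.0992, -0.0053]
tcp_rot: [[0.283, -0.002, 0.959], [-0.959, 0.001, 0.283], [-0.002, -1.0, -0.001]]
force: [0.0, 0.4, -0.4]
width: 0.599
shift [ 0.0001 -0.0083  0.0002] tcp [ 0.4427 -0.0992 -0.0053] yaw x -73.58 F [ 0.04  0.36 -0.42] w 0.599 t 4.07 q [ 0.35  0.39 -0.31  2.23  0.22  0.56 -1.42]
```

```bash
python3 -m creep '[[0,0.005,0,0],[0,0.010,0,0],[0,0.015,0,0],[0,0.015,0,0],[0,0.015,0,0]]'; python3 - <<'E'
from h import *
S=r.camera("scene");crop(S,280,225,80,70,8,"pics/s4.png")
E
python3 d.py 0.4429 -0.0993 0.003
```

```text
clock: 4.48
tcp_pos: [0.4423, -0.0991, -0.0207]
tcp_rot: [[0.283, -0.003, 0.959], [-0.959, 0.001, 0.283], [-0.002, -1.0, -0.002]]
force: [0.6, -0.2, 1.2]
width: 0.597
shift [ 0.0002 -0.0234  0.0003] tcp [ 0.4425 -0.0991 -0.0204] yaw x -73.57 F [-0.5   0.22 -1.46] w 0.6 t 4.53 q [ 0.34  0.42 -0.3   2.23  0.24  0.52 -1.43]
```

View pics/s4.png

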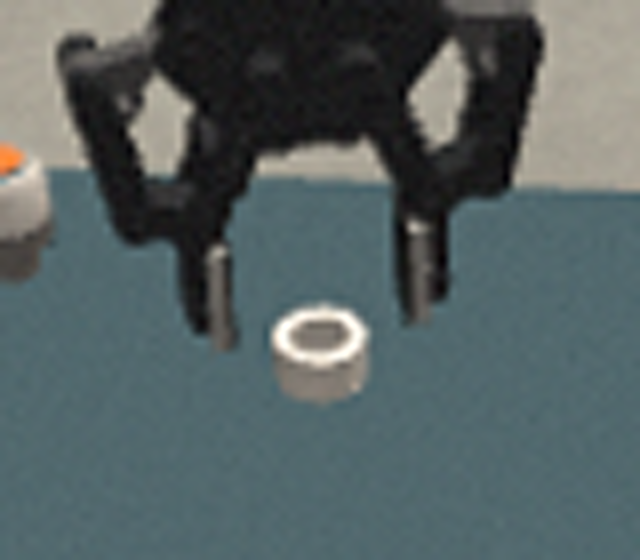

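```bash
python3 -m creep '[[0,0.003,0,0],[0,0.006,0,0],[0,0.009,0,0],[0,0.009,0,0]]'; python3 -m creep '[[0,0.0015,0,0],[0,0.003,0,0],[0,0.003,0,0]]'; python3 - <<'E'
from h import *
S=r.camera("scene");crop(S,280,225,80,70,8,"pics/s5.png")
E
python3 d.py 0.4429 -0.0993 0.003
```

```text
clock: 4.87
tcp_pos: [0.4421, -0.0991, -0.03]
tcp_rot: [[0.283, -0.003, 0.959], [-0.959, 0.001, 0.283], [-0.002, -1.0, -0.002]]
force: [-0.3, -0.2, -0.1]
width: 0.6
clock: 5.12
tcp_pos: [0.442, -0.0991, -0.0332]
tcp_rot: [[0.283, -0.003, 0.959], [-0.959, 0.001, 0.283], [-0.002, -1.0, -0.003]]
force: [-0.2, 0.2, 0.3]
width: 0.601
shift [ 0.0004 -0.0361  0.0006] tcp [ 0.4421 -0.099  -0.0331] yaw x -73.57 F [ 0.54 -0.19 -0.05] w 0.601 t 5.17 q [ 0.32  0.44 -0.29  2.24  0.26  0.49 -1.45]
```

View pics/s5.png

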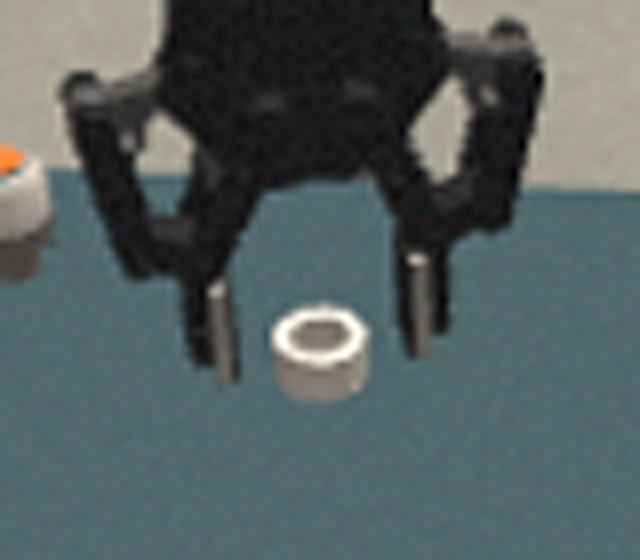

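```bash
python3 -m creep '[[0,0,0,0],[0,0,0,0],[0,0,0,0],[0,0,0,0],[0,0,0,0]]' 0.2 20; python3 - <<'E'
from h import *
S=r.camera("scene");crop(S,280,225,80,70,8,"pics/s6.png")
E
python3 d.py 0.4429 -0.0993 0.003
```

```text
clock: 5.58
tcp_pos: [0.4422, -0.0991, -0.0329]
tcp_rot: [[0.283, -0.003, 0.959], [-0.959, 0.001, 0.283], [-0.002, -1.0, -0.002]]
force: [-1.2, -0.2, 6.0]
width: 0.307
shift [ 0.0003 -0.036   0.0006] tcp [ 0.4422 -0.0991 -0.033 ] yaw x -73.57 F [-1.39  0.14  5.87] w 0.314 t 5.63 q [ 0.32  0.44 -0.29  2.24  0.26  0.49 -1.45]
```

View pics/s6.png

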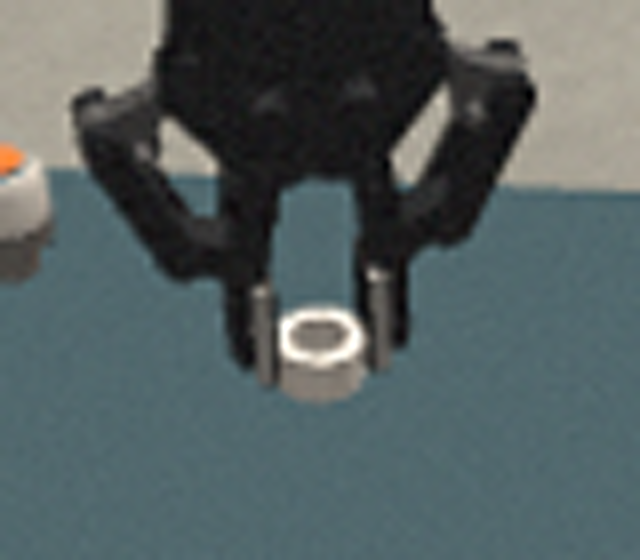

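```bash
python3 -m creep '[[0,-0.001,0,0],[0,-0.001,0,0],[0,-0.001,0,7],[0,-0.001,0,14],[0,-0.001,0,21],[0,-0.001,0,28],[0,-0.001,0,35],[0,-0.001,0,42],[0,-0.001,0,49],[0,-0.001,0,56],[0,-0.001,0,63],[0,-0.001,0,70]]' 0.6; python3 d.py 0.4422 -0.0991 -0.033
```

```text
clock: 6.63
tcp_pos: [0.4422, -0.099, -0.0319]
tcp_rot: [[-0.808, -0.003, 0.589], [-0.589, 0.001, -0.808], [0.001, -1.0, -0.003]]
force: [-0.1, -0.0, -0.4]
width: 0.598
shift [0.     0.0011 0.0001] tcp [ 0.4422 -0.099  -0.0319] yaw x -143.91 F [-0.15 -0.   -0.35] w 0.598 t 6.63 q [ 0.05  0.43  0.03  2.25 -0.03  0.46 -2.41]
```

```bash
python3 -m creep '[[0,0,0,0],[0,0,0,0],[0,0,0,0],[0,0,0,0],[0,0,0,0]]' 0.2 20; python3 d.py 0.4422 -0.0991 -0.033
```

```text
clock: 7.05
tcp_pos: [0.4423, -0.0989, -0.0319]
tcp_rot: [[-0.806, -0.003, 0.592], [-0.592, 0.002, -0.806], [0.001, -1.0, -0.003]]
force: [-0.8, 1.6, 5.4]
width: 0.314
shift [0.0002 0.0011 0.0001] tcp [ 0.4423 -0.0989 -0.0319] yaw x -143.74 F [-0.81  1.59  5.36] w 0.314 t 7.05 q [ 0.06  0.43  0.03  2.25 -0.03  0.46 -2.4 ]
```

```bash
python3 -c "
from h import *
print(onz('top',(278.2,249.5),.113), onz('top',(280.2,246.7),.055), onz('scene',(380.1,231.0),.097))
"; python3 -m creep '[[0,0,0,0],[0,0,0,0],[0,-0.01,0,0],[0,-0.04,0,-7],[0,-0.08,0,-14],[0,-0.11,0,-21],[0,-0.14,0,-28],[0,-0.14,0,-35],[0,-0.14,0,-42],[0,-0.14,0,-49],[0,-0.14,0,-56],[0,-0.14,0,-63]]' 0.2 60; python3 d.py 0.4422 -0.0991 0.108
```

```text
[0.53143334 0.12945593 0.113     ] [0.53936315 0.12945722 0.055     ] [0.53031016 0.13172202 0.097     ]
clock: 8.05
tcp_pos: [0.4425, -0.0995, 0.1088]
tcp_rot: [[0.168, -0.002, 0.986], [-0.986, 0.001, 0.168], [-0.001, -1.0, -0.002]]
force: [0.0, -0.2, 0.2]
width: 0.291
shift [-0.0004  0.0008 -0.0002] tcp [ 0.4425 -0.0995  0.1088] yaw x -80.32 F [ 0.03 -0.15  0.25] w 0.291 t 8.05 q [ 0.22  0.18 -0.15  2.16  0.04  0.81 -1.36]
```

```bash
python3 d.py 0.531 0.130 0.100
```

```text
shift [-0.2113  0.0088  0.1259] tcp [ 0.4425 -0.0995  0.1088] yaw x -80.32 F [ 0.03 -0.15  0.25] w 0.291 t 8.05 q [ 0.22  0.18 -0.15  2.16  0.04  0.81 -1.36]
```

```bash
python3 -m creep '[[-0.03,0,0.018,0],[-0.06,0,0.036,0],[-0.09,0,0.054,0],[-0.12,0,0.072,0],[-0.15,0,0.09,0],[-0.18,0,0.108,0],[-0.20,0,0.12,0],[-0.2113,0.004,0.1259,0],[-0.2113,0.0088,0.1259,0],[-0.2113,0.0088,0.1259,0],[-0.2113,0.0088,0.1259,0]]'; python3 - <<'E'
from h import *
S=r.camera("scene");crop(S,380,225,90,80,8,"pics/s7.png")
T=r.camera("top");crop(T,280,250,80,70,8,"pics/t7.png")
E
python3 d.py 0.531 0.130 0.081
```

```text
clock: 8.97
tcp_pos: [0.5304, 0.1282, 0.0997]
tcp_rot: [[0.167, -0.003, 0.986], [-0.986, -0.0, 0.167], [-0.0, -1.0, -0.003]]
force: [0.2, 0.3, -0.5]
width: 0.287
shift [-0.0016  0.0192  0.0005] tcp [0.5308 0.1284 0.1002] yaw x -80.41 F [ 1.12 -0.23  0.01] w 0.287 t 9.07 q [-0.13  0.34 -0.26  1.97  0.11  0.85 -1.86]
```

View pics/s7.png

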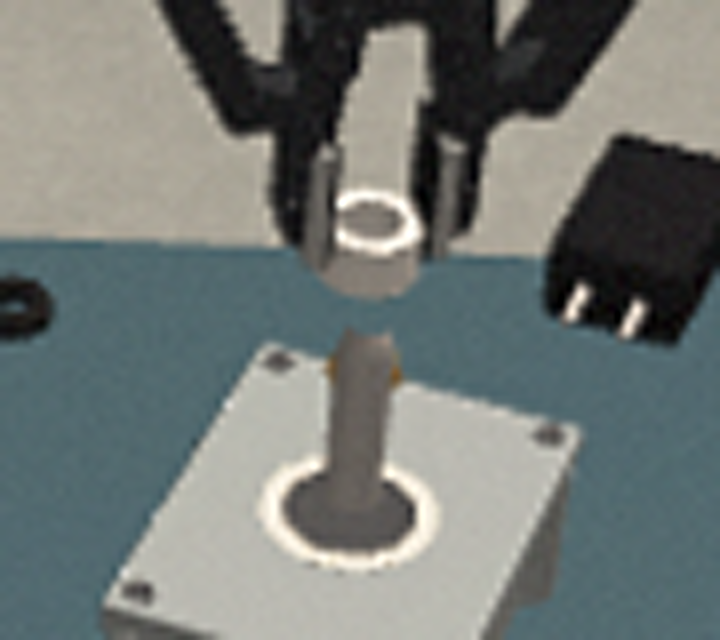

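```bash
python3 -m creep '[[-0.001,0.005,0.0004,0],[-0.001,0.01,0.0004,0],[-0.001,0.015,0.0004,0],[-0.001,0.018,0.0004,0],[-0.001,0.018,0.0004,0]]'; python3 d.py 0.531 0.1295 0.075;python3 -m creep '[[0,0.002,0,0],[0,0.004,0,0],[0,0.004,0,0]]'; python3 d.py 0.531 0.1295 0.075
```

```text
clock: 9.48
tcp_pos: [0.5305, 0.1291, 0.0812]
tcp_rot: [[0.167, -0.004, 0.986], [-0.986, -0.0, 0.167], [-0.001, -1.0, -0.003]]
force: [0.4, 0.4, -0.3]
width: 0.286
shift [-0.0003  0.0062  0.0006] tcp [0.5305 0.1291 0.0812] yaw x -80.41 F [ 0.38  0.39 -0.28] w 0.286 t 9.48 q [-0.14  0.36 -0.26  1.98  0.12  0.82 -1.87]
clock: 9.73
tcp_pos: [0.5303, 0.1291, 0.0768]
tcp_rot: [[0.167, -0.004, 0.986], [-0.986, -0.0, 0.167], [-0.0, -1.0, -0.004]]
force: [-0.6, -0.4, -0.2]
width: 0.287
shift [-0.0003  0.0018  0.0008] tcp [0.5303 0.1291 0.0768] yaw x -80.41 F [-0.57 -0.4  -0.22] w 0.287 t 9.73 q [-0.14  0.37 -0.26  1.98  0.13  0.81 -1.88]
```

```bash
for i in 1 2; do python3 -m creep '[[0,0.0015,0,0],[0,0.003,0,0],[0,0.003,0,0]]'; done|grep -E "tcp_pos|force"; python3 d.py 0.531 0.1295 0.065
```

```text
tcp_pos: [0.5302, 0.1292, 0.0736]
force: [0.1, 1.0, 0.2]
tcp_pos: [0.5303, 0.1295, 0.0705]
force: [0.3, 1.8, -0.3]
shift [0.0001 0.0055 0.0007] tcp [0.5303 0.1295 0.0705] yaw x -80.39 F [ 0.27  1.84 -0.3 ] w 0.287 t 10.23 q [-0.14  0.38 -0.26  1.99  0.13  0.79 -1.88]
```

```bash
for i in 1 2 3; do python3 -m creep '[[-0.0001,0.0015,0,0],[-0.0001,0.003,0,0],[-0.0001,0.003,0,0]]'; done|grep -E "tcp_pos|force"; python3 d.py 0.531 0.1295 0.065
```

```text
tcp_pos: [0.5302, 0.1298, 0.0673]
force: [0.0, 2.7, -0.6]
tcp_pos: [0.53, 0.1298, 0.0638]
force: [1.0, 1.1, -3.1]
tcp_pos: [0.5298, 0.1298, 0.0605]
force: [0.6, 2.3, -3.5]
shift [ 0.0005 -0.0046  0.0011] tcp [0.5298 0.1298 0.0605] yaw x -80.38 F [ 0.57  2.28 -3.52] w 0.285 t 10.98 q [-0.15  0.39 -0.26  1.99  0.14  0.78 -1.88]
```

```bash
for i in 1 2 3; do python3 -m creep '[[0,0.002,0.0002,0],[0,0.004,0.0002,0],[0,0.004,0.0002,0]]'; done|grep -E "tcp_pos|force"; python3 - <<'E'
from h import *
S=r.camera("scene");crop(S,380,225,90,80,8,"pics/s8.png")
E
python3 d.py 0.531 0.1295 0.065
```

```text
tcp_pos: [0.5298, 0.1298, 0.0559]
force: [2.1, 3.4, -3.3]
tcp_pos: [0.5298, 0.1298, 0.0515]
force: [1.1, 3.3, -3.9]
tcp_pos: [0.5297, 0.1298, 0.0469]
force: [1.7, 3.2, -4.4]
shift [ 0.0005 -0.0179  0.0011] tcp [0.5298 0.1298 0.0471] yaw x -80.37 F [ 2.39  3.59 -4.19] w 0.287 t 11.78 q [-0.15  0.41 -0.25  2.    0.14  0.75 -1.89]
```

View pics/s8.png

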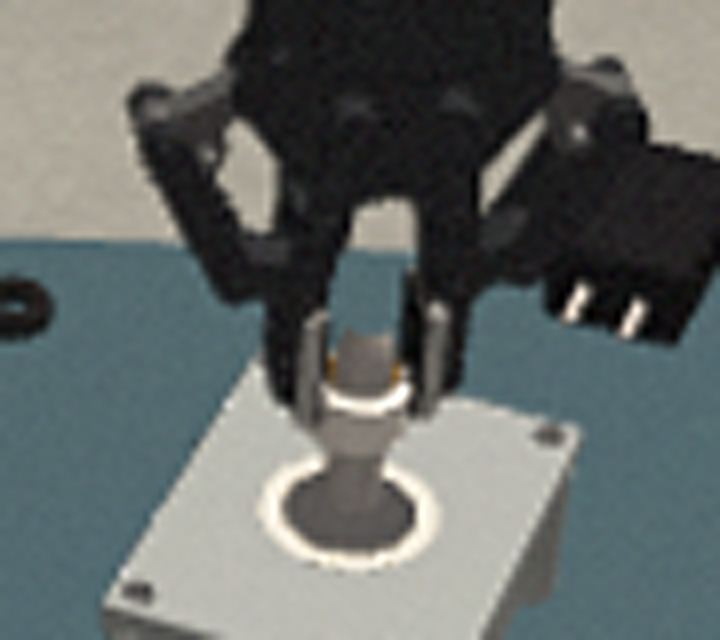

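```bash
for i in 1 2 3 4; do python3 -m creep '[[-0.0002,0.002,0.0001,0],[-0.0002,0.004,0.0001,0],[-0.0002,0.004,0.0001,0]]'; done|grep -E "tcp_pos|force";python3 d.py 0.531 0.1295 0.023
```

```text
tcp_pos: [0.5297, 0.1298, 0.0427]
force: [1.1, 1.1, -2.0]
tcp_pos: [0.5297, 0.1299, 0.0383]
force: [1.4, 0.5, -0.5]
tcp_pos: [0.5296, 0.13, 0.0339]
force: [2.1, 0.0, -0.1]
tcp_pos: [0.5294, 0.1302, 0.0295]
force: [0.3, -0.2, -0.9]
shift [0.0009 0.0065 0.0015] tcp [0.5294 0.1302 0.0295] yaw x -80.38 F [ 0.32 -0.21 -0.86] w 0.289 t 12.78 q [-0.16  0.44 -0.25  2.01  0.16  0.72 -1.9 ]
```

```bash
python3 -m creep '[[0,0.0015,0.0003,0],[0,0.003,0.0003,0],[0,0.0045,0.0003,0],[0,0.0045,0.0003,0]]'|grep -E "tcp_pos|force"; for i in 1 2; do python3 -m creep '[[0,0.0005,0,0],[0,0.001,0,0]]'|grep -E "tcp_pos|force"; done
```

```text
tcp_pos: [0.5295, 0.1302, 0.0246]
force: [1.1, 0.2, 0.0]
tcp_pos: [0.5295, 0.1301, 0.0236]
force: [0.1, -0.1, 2.0]
tcp_pos: [0.5295, 0.1302, 0.0233]
force: [-8.1, -2.0, 25.6]
```

```bash
python3 -m creep '[[0,-0.0005,0,0],[0,-0.0005,0,0]]'|grep -E "tcp_pos|force"; python3 -m creep '[[0,-0.0005,0,0],[0,-0.001,0,0],[0,-0.001,0,0],[0,-0.001,0,0]]' 0.5|grep -E "tcp_pos|force|width";  python3 - <<'E'
from h import *
S=r.camera("scene");crop(S,380,225,90,80,8,"pics/s9.png")
E
```

```text
tcp_pos: [0.5297, 0.1303, 0.0241]
force: [-0.4, -0.2, -0.4]
tcp_pos: [0.5297, 0.1302, 0.025]
force: [0.8, -0.4, 0.5]
width: 0.501
```

View pics/s9.png

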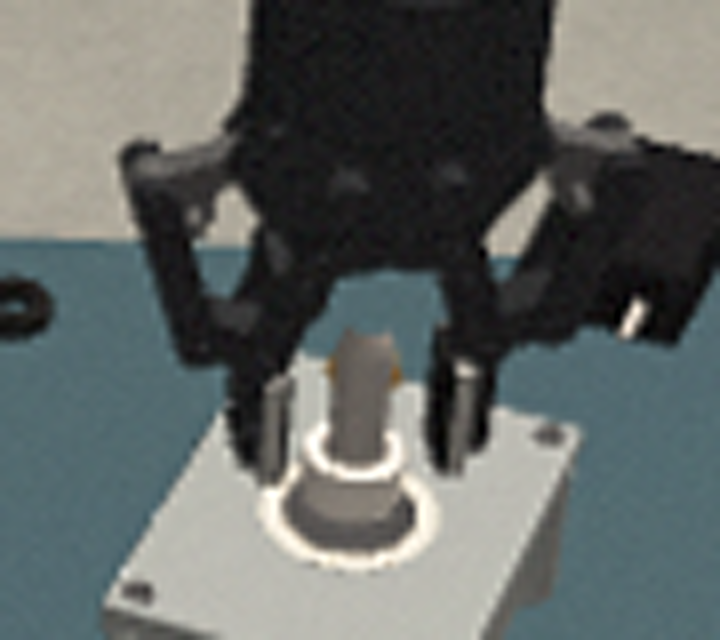

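Spacer home on the enclosure (scene px ~(379,243)), fingers open and clear. Now the washer.

```bash
python3 -m creep '[[0,-0.03,0,0],[0,-0.07,0,0],[0,-0.1,0,0],[0.03,-0.1,0,0],[0.07,-0.1,0,0],[0.11,-0.1,0,0],[0.15,-0.1,0,0],[0.19,-0.1,0,0],[0.23,-0.1,0,0],[0.27,-0.1,0,0],[0.31,-0.1,0,0],[0.35,-0.1,0,0]]' 0.7; python3 d.py 0.5241 -0.2542 -0.020
```

```text
clock: 15.0
tcp_pos: [0.5888, -0.2168, 0.1249]
tcp_rot: [[0.167, -0.007, 0.986], [-0.986, -0.001, 0.167], [-0.0, -1.0, -0.007]]
force: [1.9, 0.6, 0.1]
width: 0.7
shift [ 0.0261  0.1454 -0.069 ] tcp [ 0.5888 -0.2168  0.1249] yaw x -80.38 F [1.86 0.57 0.15] w 0.7 t 15.0 q [ 0.34  0.42 -0.12  1.77  0.06  0.96 -1.21]
```

```bash
python3 -m creep '[[0.013,0.02,-0.035,0],[0.0261,0.04,-0.069,0],[0.0261,0.07,-0.069,0],[0.0261,0.10,-0.069,0],[0.0261,0.13,-0.069,0],[0.0261,0.1454,-0.069,0],[0.0261,0.1454,-0.069,0],[0.0261,0.1454,-0.069,0]]' 0.7; python3 - <<'E'
from h import *
S=r.camera("scene");crop(S,208,240,90,80,8,"pics/s10.png")
E
python3 d.py 0.5241 -0.2542 -0.031
```

```text
clock: 15.67
tcp_pos: [0.5237, -0.254, -0.0204]
tcp_rot: [[0.167, -0.009, 0.986], [-0.986, -0.0, 0.167], [-0.001, -1.0, -0.008]]
force: [-0.0, -0.3, 0.7]
width: 0.696
shift [-0.0002  0.0117 -0.0004] tcp [ 0.5246 -0.2543 -0.0193] yaw x -80.38 F [ 0.39 -0.52  0.99] w 0.7 t 15.72 q [ 0.42  0.55 -0.1   1.95  0.09  0.65 -1.14]
```

View pics/s10.png

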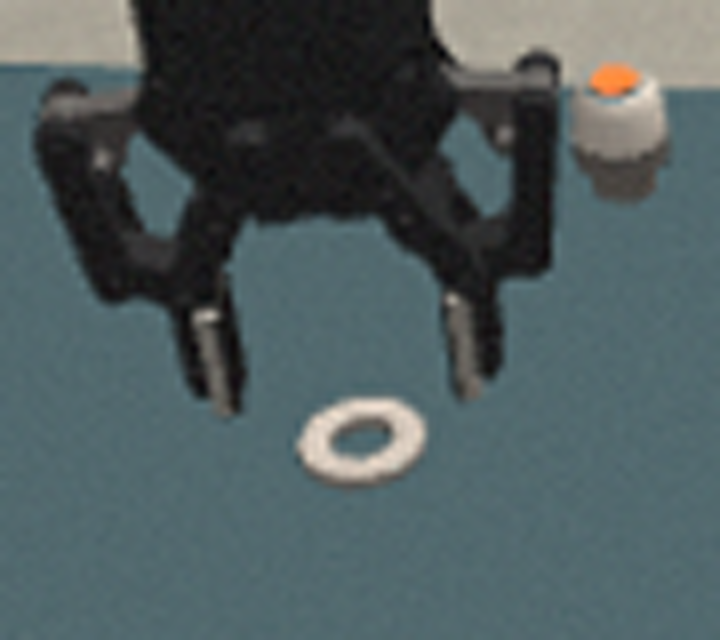

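```bash
python3 -m creep '[[-0.001,0.004,-0.0004,0],[-0.001,0.008,-0.0004,0],[-0.001,0.0117,-0.0004,0],[-0.001,0.0117,-0.0004,0],[-0.001,0.0117,-0.0004,0],[-0.001,0.0117,-0.0004,0],[-0.001,0.0117,-0.0004,0],[-0.001,0.0117,-0.0004,0]]' 0.5; python3 d.py 0.5241 -0.2542 -0.031;  python3 -m creep '[[0,0,0,0],[0,0,0,0],[0,0,0,0],[0,0,0,0]]' 0.2 20;python3 d.py 0.5241 -0.2542 -0.031
```

```text
clock: 16.38
tcp_pos: [0.524, -0.2535, -0.0309]
tcp_rot: [[0.167, -0.007, 0.986], [-0.986, -0.001, 0.167], [0.0, -1.0, -0.007]]
force: [0.2, -0.4, -0.6]
width: 0.501
shift [0.0008 0.0001 0.    ] tcp [ 0.524  -0.2535 -0.0309] yaw x -80.38 F [ 0.25 -0.36 -0.59] w 0.501 t 16.38 q [ 0.41  0.57 -0.1   1.96  0.09  0.62 -1.15]
clock: 16.72
tcp_pos: [0.524, -0.2535, -0.0308]
tcp_rot: [[0.167, -0.006, 0.986], [-0.986, -0.001, 0.167], [0.0, -1.0, -0.007]]
force: [-0.7, 0.3, -0.2]
width: 0.201
shift [ 0.0007  0.0002 -0.    ] tcp [ 0.524  -0.2535 -0.0308] yaw x -80.38 F [-0.67  0.25 -0.21] w 0.201 t 16.72 q [ 0.41  0.57 -0.1   1.96  0.09  0.62 -1.15]
```

```bash
python3 - <<'E'
from h import *
S=r.camera("scene");crop(S,208,240,90,80,8,"pics/s11.png")
T=r.camera("top");crop(T,441,256,80,70,8,"pics/t11.png")
E
```

```text
(no output)
```

View pics/s11.png

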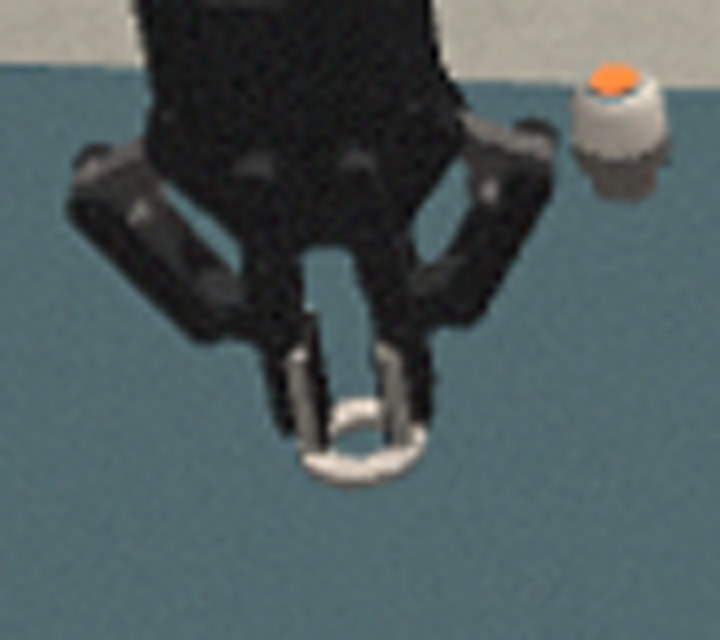

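View pics/t11.png

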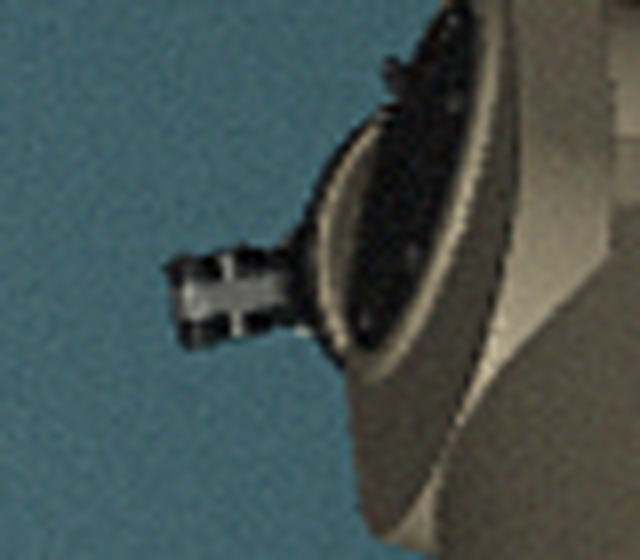

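```bash
python3 -m creep '[[-0.001,-0.003,0,0],[-0.001,-0.003,0,0],[-0.001,0,0,0],[-0.001,0.002,0,0],[-0.001,0.004,0,0],[-0.001,0.006,0,0],[-0.001,0.006,0,0]]' 0.55; python3 d.py 0.5241 -0.2542 -0.038;  python3 -m creep '[[0,0,0,0],[0,0,0,0],[0,0,0,0],[0,0,0,0]]' 0.2 20;python3 d.py 0.5241 -0.2542 -0.038
```

```text
clock: 17.4
tcp_pos: [0.5235, -0.2523, -0.0374]
tcp_rot: [[0.167, -0.007, 0.986], [-0.986, -0.001, 0.167], [-0.0, -1.0, -0.007]]
force: [-0.1, -0.7, -0.2]
width: 0.549
shift [0.002  0.0006 0.0003] tcp [ 0.5235 -0.2523 -0.0374] yaw x -80.38 F [-0.06 -0.71 -0.21] w 0.549 t 17.4 q [ 0.41  0.58 -0.09  1.96  0.1   0.61 -1.15]
clock: 17.73
tcp_pos: [0.5234, -0.2523, -0.0374]
tcp_rot: [[0.167, -0.007, 0.986], [-0.986, -0.001, 0.167], [-0.0, -1.0, -0.007]]
force: [-1.2, 0.6, 2.8]
width: 0.396
shift [0.0019 0.0006 0.0004] tcp [ 0.5234 -0.2523 -0.0374] yaw x -80.38 F [-1.24  0.65  2.77] w 0.396 t 17.73 q [ 0.41  0.58 -0.09  1.96  0.1   0.61 -1.15]
```

```bash
python3 -m creep '[[0,0,0,0],[0,0,0,0],[0,0,0,-7],[0,0,0,-14],[0,0,0,-21],[0,0,0,-28],[0,0,0,-35],[0,0,0,-42],[0,0,0,-49],[0,0,0,-56],[0,0,0,-63],[0,0,0,-70]]' 0.62; python3 -m creep '[[0,0.0005,0,-7],[0,0.0005,0,-14],[0,0.0005,0,-14],[0,0.0005,0,-14],[0,0.0005,0,-14],[0,0.0005,0,-14],[0,0.0005,0,-14]]' 0.2 20;python3 d.py 0.5234 -0.2523 -0.038;python3 - <<'E'
from h import *
S=r.camera("scene");crop(S,208,240,90,80,8,"pics/s12.png")
E
```

```text
clock: 18.73
tcp_pos: [0.5235, -0.2524, -0.0374]
tcp_rot: [[0.985, -0.007, 0.174], [-0.174, -0.001, 0.985], [-0.007, -1.0, -0.002]]
force: [-0.6, -0.3, -0.5]
width: 0.621
clock: 19.32
tcp_pos: [0.5236, -0.2527, -0.0377]
tcp_rot: [[0.998, -0.007, -0.067], [0.067, -0.001, 0.998], [-0.007, -1.0, -0.001]]
force: [0.6, -1.7, 2.8]
width: 0.391
shift [-0.0002  0.0003  0.0004] tcp [ 0.5236 -0.2527 -0.0377] yaw x 3.87 F [ 0.62 -1.65  2.82] w 0.391 t 19.32 q [ 0.7   0.62 -0.46  1.94  0.43  0.68  0.04]
```

View pics/s12.png

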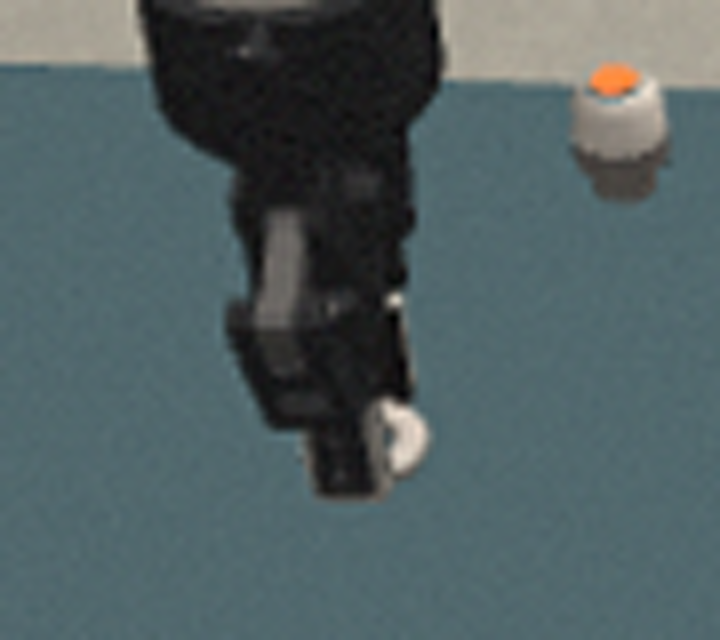

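```bash
python3 -m creep '[[0,0,0,0],[0,0,0,0],[0,-0.01,0,0],[0,-0.04,0,0],[0,-0.08,0,0],[0,-0.12,0,0],[0,-0.145,0,0],[0,-0.15,0,0]]' 0.2 80;python3 d.py 0.530 0.130 0.1;python3 - <<'E'
from h import *
S=r.camera("scene");crop(S,208,220,90,80,8,"pics/s13.png")
E
```

```text
clock: 20.03
tcp_pos: [0.5268, -0.2528, 0.1174]
tcp_rot: [[0.998, -0.001, -0.068], [0.068, -0.004, 0.998], [-0.002, -1.0, -0.004]]
force: [0.8, -0.1, -1.0]
width: 0.357
shift [0.0291 0.0159 0.3818] tcp [ 0.5268 -0.2528  0.1174] yaw x 3.88 F [ 0.81 -0.15 -1.02] w 0.357 t 20.03 q [ 0.79  0.41 -0.57  1.86  0.27  0.95  0.16]
```

View pics/s13.png

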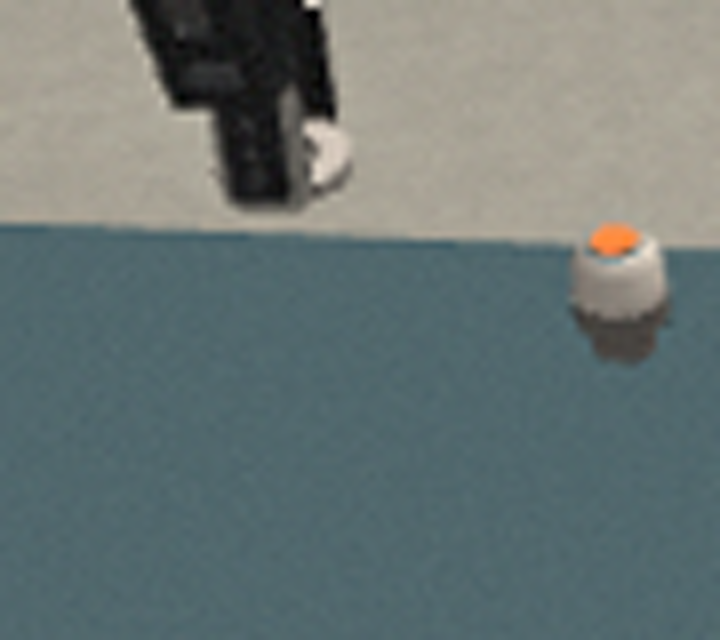

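Washer held. Carry it to the pin.

```bash
python3 -m creep '[[0,0,0.03,0],[0.003,0,0.065,0],[0.006,0,0.1,0],[0.009,0,0.135,0],[0.012,0,0.17,0],[0.015,0,0.205,0],[0.018,0,0.24,0],[0.021,0,0.275,0],[0.024,0,0.31,0],[0.027,0,0.345,0],[0.029,0,0.37,0],[0.0291,0.005,0.3818,0]]';python3 -m creep '[[0,0,0,0],[0,0,0,0]]';python3 d.py 0.530 0.130 0.078
```

```text
clock: 21.08
tcp_pos: [0.5287, 0.1344, 0.1093]
tcp_rot: [[0.997, -0.003, -0.071], [0.071, -0.002, 0.997], [-0.003, -1.0, -0.002]]
force: [-0.7, -0.8, -0.2]
width: 0.359
clock: 21.25
tcp_pos: [0.5275, 0.1352, 0.1083]
tcp_rot: [[0.997, -0.005, -0.073], [0.073, -0.002, 0.997], [-0.005, -1.0, -0.002]]
force: [-0.4, -0.8, -0.6]
width: 0.358
shift [ 0.0023  0.0303 -0.0053] tcp [0.5275 0.1352 0.1083] yaw x 4.21 F [-0.41 -0.81 -0.63] w 0.358 t 21.25 q [ 0.2   0.39 -0.7   1.94  0.31  0.92 -0.58]
```

```bash
python3 -m creep '[[0.0023,0.0,-0.0053,0],[0.0023,0.01,-0.0053,0],[0.0023,0.02,-0.0053,0],[0.0023,0.027,-0.0053,0],[0.0023,0.027,-0.0053,0],[0.0023,0.027,-0.0053,0]]';python3 d.py 0.530 0.130 0.078;python3 - <<'E'
from h import *
S=r.camera("scene");crop(S,380,225,90,80,8,"pics/s14.png")
T=r.camera("top");crop(T,280,250,80,70,8,"pics/t14.png")
E
```

```text
clock: 21.75
tcp_pos: [0.5296, 0.1297, 0.0806]
tcp_rot: [[0.997, -0.007, -0.073], [0.073, -0.002, 0.997], [-0.007, -1.0, -0.002]]
force: [-0.3, 0.1, 0.5]
width: 0.357
shift [0.0004 0.0026 0.0003] tcp [0.5296 0.1297 0.0806] yaw x 4.19 F [-0.28  0.09  0.47] w 0.357 t 21.75 q [ 0.19  0.43 -0.68  1.96  0.35  0.87 -0.6 ]
```

View pics/s14.png

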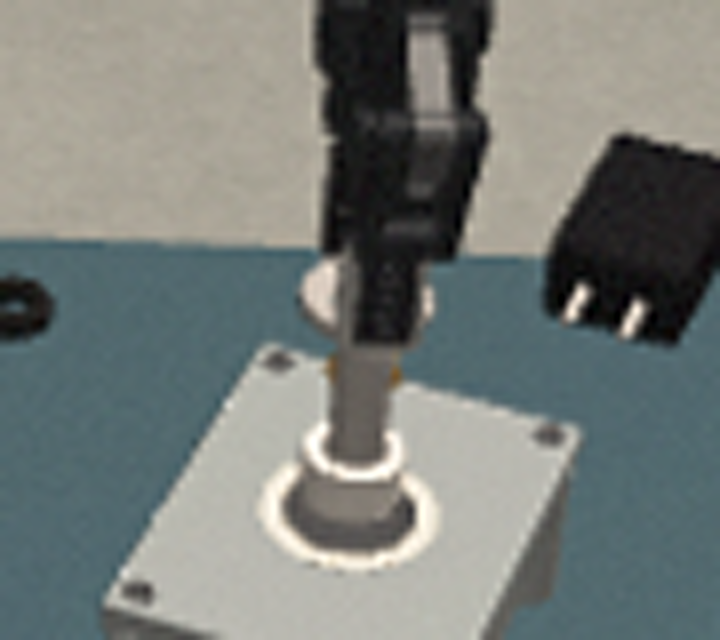

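```bash
for i in 1 2 3 4; do python3 -m creep '[[0.0001,0.0015,0.0001,0],[0.0001,0.003,0.0001,0],[0.0001,0.003,0.0001,0]]'|grep -E "tcp_pos|force"; done
```

```text
tcp_pos: [0.5302, 0.1302, 0.0783]
force: [-0.1, -0.2, -0.1]
tcp_pos: [0.5301, 0.1302, 0.075]
force: [-0.6, -0.9, 0.2]
tcp_pos: [0.5301, 0.1303, 0.0717]
force: [0.5, -0.7, 0.4]
tcp_pos: [0.53, 0.1304, 0.0684]
force: [-0.9, 0.3, -0.2]
```

```bash
for i in 1 2 3 4 5; do python3 -m creep '[[0,0.0015,-0.0001,0],[0,0.003,-0.0001,0],[0,0.003,-0.0001,0]]'|grep -E "tcp_pos|force"; done
```

```text
tcp_pos: [0.5298, 0.1302, 0.0651]
force: [0.1, -0.4, -0.0]
tcp_pos: [0.5297, 0.1303, 0.0618]
force: [-0.6, 1.9, -1.3]
tcp_pos: [0.5296, 0.1302, 0.0585]
force: [0.3, 2.4, -4.2]
tcp_pos: [0.5294, 0.13, 0.0551]
force: [1.1, 2.3, -4.1]
tcp_pos: [0.5293, 0.13, 0.0518]
force: [1.4, 2.9, -2.7]
```

```bash
for i in 1 2 3 4; do python3 -m creep '[[0.0003,0.0015,0.0001,0],[0.0003,0.003,0.0001,0],[0.0003,0.003,0.0001,0]]'|grep -E "tcp_pos|force"; done; python3 - <<'E'
from h import *
S=r.camera("scene");crop(S,380,225,90,80,8,"pics/s15.png")
E
```

```text
tcp_pos: [0.5295, 0.1298, 0.0484]
force: [0.5, 1.2, -1.6]
tcp_pos: [0.5296, 0.1298, 0.0451]
force: [-0.3, 0.1, -0.0]
tcp_pos: [0.5296, 0.1298, 0.0417]
force: [-0.0, 0.2, -0.7]
tcp_pos: [0.5298, 0.1298, 0.0384]
force: [-0.5, 0.9, 0.1]
```

View pics/s15.png

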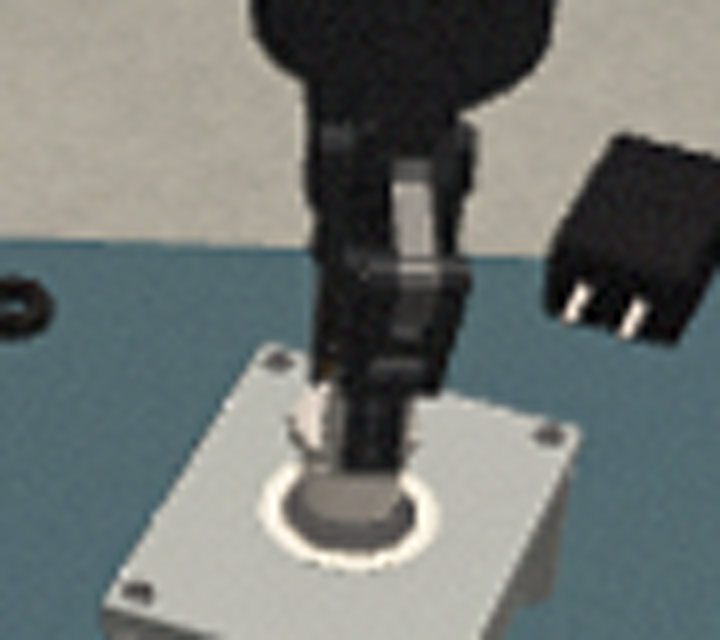

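```bash
python3 -m creep '[[0.0001,0.0015,0,0],[0.0001,0.003,0,0],[0.0001,0.0033,0,0],[0.0001,0.0033,0,0]]'|grep -E "tcp_pos|force"; for i in 1 2 ; do python3 -m creep '[[0,0.0003,0,0],[0,0.0005,0,0]]'|grep -E "tcp_pos|force"; done
```

```text
tcp_pos: [0.5298, 0.1298, 0.0351]
force: [-0.0, 0.2, 0.2]
tcp_pos: [0.5297, 0.1298, 0.0346]
force: [-0.1, 0.1, -0.0]
tcp_pos: [0.5298, 0.1298, 0.0341]
force: [-0.3, 0.6, 0.6]
```

```bash
python3 -m creep '[[0,0.0003,0,0],[0,0.0003,0,0],[0,0.0003,0,0],[0,0.0003,0,0],[0,0.0003,0,0]]' 0.6|grep -E "tcp_pos|force|width"; python3 -m creep '[[0,-0.03,0,0],[0,-0.06,0,0],[0,-0.09,0,0],[0,-0.1,0,0],[0,-0.1,0,0]]'; python3 - <<'E'
from h import *
S=r.camera("scene");crop(S,380,225,90,80,8,"pics/s16.png")
E
python3 d.py 0.6300 -0.1130 -0.02
```

```text
tcp_pos: [0.5298, 0.1298, 0.0338]
force: [0.2, 0.2, 0.6]
width: 0.603
clock: 26.65
tcp_pos: [0.5322, 0.1305, 0.1365]
tcp_rot: [[0.997, -0.005, -0.073], [0.073, -0.002, 0.997], [-0.005, -1.0, -0.002]]
force: [-0.2, 1.1, 0.3]
width: 0.599
shift [ 0.0816  0.1547 -0.2493] tcp [0.5314 0.1301 0.1348] yaw x 4.19 F [-0.5  -0.47 -0.84] w 0.603 t 26.7 q [ 0.23  0.37 -0.71  1.91  0.29  0.97 -0.54]
```

View pics/s16.png

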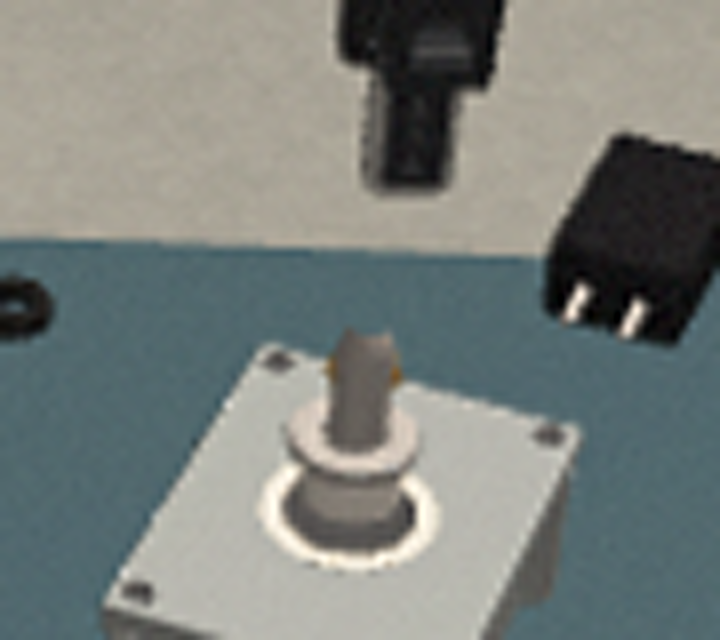

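Washer flat on the spacer (scene px ~(379,239)), leaves sprung out above. Next the bushing.

```bash
python3 -m creep '[[0.01,0,-0.03,0],[0.02,0,-0.065,0],[0.033,0,-0.1,0],[0.045,0,-0.135,0],[0.056,0,-0.17,0],[0.068,0,-0.205,0],[0.078,0.02,-0.235,0],[0.0816,0.05,-0.2493,0],[0.0816,0.085,-0.2493,0],[0.0816,0.12,-0.2493,0],[0.0816,0.148,-0.2493,0],[0.0816,0.148,-0.2493,0]]' 0.65 20; python3 -m creep '[[0,0,0,0]]';python3 - <<'E'
from h import *
S=r.camera("scene");crop(S,262,275,90,80,8,"pics/s17.png")
E
python3 d.py 0.6295 -0.1130 -0.034
```

```text
clock: 27.7
tcp_pos: [0.6252, -0.1125, -0.0203]
tcp_rot: [[0.997, -0.016, -0.074], [0.074, -0.001, 0.997], [-0.016, -1.0, 0.0]]
force: [-1.5, 0.1, 0.1]
width: 0.649
clock: 27.78
tcp_pos: [0.6246, -0.1119, -0.0212]
tcp_rot: [[0.997, -0.018, -0.074], [0.074, -0.0, 0.997], [-0.018, -1.0, 0.001]]
force: [0.7, 0.5, 1.3]
width: 0.645
shift [ 0.0057  0.0124 -0.0014] tcp [ 0.6239 -0.112  -0.0215] yaw x 4.25 F [-1.12 -0.63 -0.74] w 0.651 t 27.83 q [ 0.46  0.68 -0.52  1.8   0.45  0.81 -0.22]
```

View pics/s17.png

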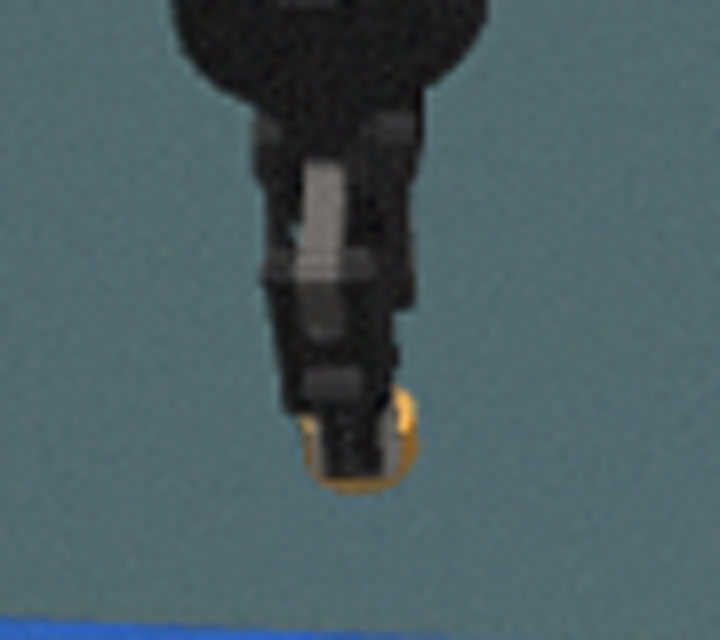

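```bash
python3 -m creep '[[0.003,0,-0.0014,0],[0.0057,0,-0.0014,0],[0.0057,0.004,-0.0014,0],[0.0057,0.008,-0.0014,0],[0.0057,0.0124,-0.0014,0],[0.0057,0.0124,-0.0014,0],[0.0057,0.0124,-0.0014,0]]';python3 d.py 0.6295 -0.1130 -0.034; python3 -m creep '[[0,0,0,0],[0,0,0,0],[0,0,0,0],[0,0,0,0],[0,0,0,0]]' 0.2 20; python3 d.py 0.6295 -0.1130 -0.034
```

```text
clock: 28.42
tcp_pos: [0.6292, -0.113, -0.0342]
tcp_rot: [[0.997, -0.02, -0.074], [0.074, -0.0, 0.997], [-0.02, -1.0, 0.001]]
force: [0.4, -0.0, 0.8]
width: 0.646
shift [ 0.0003 -0.0003 -0.0001] tcp [ 0.6292 -0.113  -0.0342] yaw x 4.26 F [ 0.42 -0.02  0.77] w 0.646 t 28.42 q [ 0.45  0.7  -0.52  1.79  0.46  0.79 -0.22]
clock: 28.83
tcp_pos: [0.6293, -0.113, -0.034]
tcp_rot: [[0.997, -0.019, -0.074], [0.074, -0.0, 0.997], [-0.019, -1.0, 0.001]]
force: [-1.0, -0.5, 5.3]
width: 0.342
shift [ 0.0002  0.     -0.    ] tcp [ 0.6293 -0.113  -0.034 ] yaw x 4.26 F [-1.03 -0.51  5.27] w 0.342 t 28.83 q [ 0.45  0.7  -0.52  1.79  0.46  0.79 -0.22]
```

```bash
python3 -m creep '[[0,0,0,0],[0,0,0,0],[0,0,0,7],[0,0,0,14],[0,0,0,21],[0,0,0,28],[0,0,0,35],[0,0,0,42],[0,0,0,49],[0,0,0,56],[0,0,0,63],[0,0,0,70]]' 0.6; python3 d.py 0.6293 -0.113 -0.034; python3 -m creep '[[0,0,0,7],[0,0,0,14],[0,0,0,14],[0,0,0,14],[0,0,0,14],[0,0,0,14],[0,0,0,14]]' 0.2 20;python3 d.py 0.6293 -0.113 -0.034
```

```text
clock: 29.83
tcp_pos: [0.6293, -0.1129, -0.0341]
tcp_rot: [[0.405, -0.02, 0.914], [-0.914, -0.0, 0.405], [-0.008, -1.0, -0.018]]
force: [-0.6, 0.8, -0.1]
width: 0.597
shift [ 0.0001 -0.0001 -0.    ] tcp [ 0.6293 -0.1129 -0.0341] yaw x -66.09 F [-0.59  0.81 -0.06] w 0.597 t 29.83 q [ 0.24  0.65 -0.22  1.81  0.2   0.73 -1.24]
clock: 30.42
tcp_pos: [0.6295, -0.1127, -0.034]
tcp_rot: [[0.174, -0.019, 0.985], [-0.985, 0.0, 0.174], [-0.004, -1.0, -0.019]]
force: [0.2, 2.0, 3.8]
width: 0.336
shift [ 0.0003  0.     -0.0002] tcp [ 0.6295 -0.1127 -0.034 ] yaw x -79.97 F [0.25 2.03 3.79] w 0.336 t 30.42 q [ 0.19  0.65 -0.16  1.81  0.15  0.72 -1.44]
```

```bash
python3 -m creep '[[0,0,0,0],[0,0,0,0],[0,-0.01,0,0],[0,-0.04,0,0],[0,-0.08,0,0],[0,-0.12,0,0],[0,-0.145,0,0],[0,-0.145,0,0]]' 0.2 80;python3 d.py 0.530 0.130 0.1
```

```text
clock: 31.08
tcp_pos: [0.6353, -0.1134, 0.1176]
tcp_rot: [[0.175, -0.011, 0.985], [-0.985, -0.001, 0.175], [-0.001, -1.0, -0.011]]
force: [1.7, 0.3, -0.7]
width: 0.301
shift [-0.258   0.0186 -0.061 ] tcp [ 0.6353 -0.1134  0.1176] yaw x -79.95 F [ 1.67  0.33 -0.74] w 0.301 t 31.08 q [ 0.21  0.46 -0.18  1.72  0.1   0.98 -1.4 ]
```

```bash
python3 -m creep '[[-0.03,0,-0.007,0],[-0.065,0,-0.015,0],[-0.1,0,-0.024,0],[-0.135,0,-0.032,0],[-0.17,0,-0.04,0],[-0.205,0,-0.048,0],[-0.235,0,-0.056,0],[-0.258,0,-0.061,0],[-0.258,0.01,-0.061,0],[-0.258,0.0186,-0.061,0],[-0.258,0.0186,-0.061,0]]';python3 d.py 0.530 0.130 0.084;python3 - <<'E'
from h import *
S=r.camera("scene");crop(S,380,225,90,80,8,"pics/s18.png")
E
```

```text
clock: 32.0
tcp_pos: [0.5291, 0.1287, 0.0983]
tcp_rot: [[0.175, -0.013, 0.985], [-0.985, -0.002, 0.175], [-0.0, -1.0, -0.013]]
force: [-0.3, -0.2, -1.8]
width: 0.302
shift [-0.0011  0.0143  0.0013] tcp [0.5291 0.1287 0.0983] yaw x -79.94 F [-0.35 -0.17 -1.79] w 0.302 t 32.0 q [-0.12  0.35 -0.28  1.96  0.12  0.86 -1.86]
```

View pics/s18.png

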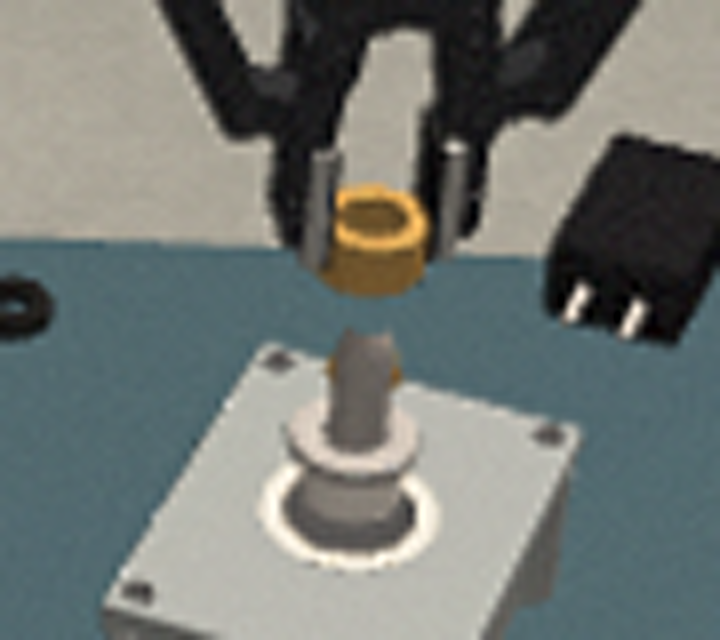

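```bash
python3 -m creep '[[-0.0011,0.004,0.0013,0],[-0.0011,0.008,0.0013,0],[-0.0011,0.012,0.0013,0],[-0.0011,0.0155,0.0013,0],[-0.0011,0.0155,0.0013,0],[-0.0011,0.0155,0.0013,0]]'|grep -E "tcp_pos|force"; for i in 1 2 3 4; do python3 -m creep '[[0,0.0015,0.0001,0],[0,0.003,0.0001,0],[0,0.003,0.0001,0]]'|grep -E "tcp_pos|force"; done
```

```text
tcp_pos: [0.5304, 0.1296, 0.0832]
force: [-0.2, -0.3, -0.3]
tcp_pos: [0.5304, 0.1296, 0.0801]
force: [0.2, -0.0, 0.5]
tcp_pos: [0.5303, 0.1296, 0.0768]
force: [0.6, -0.0, -0.8]
tcp_pos: [0.5301, 0.1295, 0.0734]
force: [-1.5, 0.5, -0.7]
tcp_pos: [0.53, 0.1295, 0.0701]
force: [-0.1, 0.2, -2.0]
```

```bash
for i in 1 2 3 4 5 6; do python3 -m creep '[[-0.0001,0.0015,0.0001,0],[-0.0001,0.003,0.0001,0],[-0.0001,0.003,0.0001,0]]'|grep -E "tcp_pos|force"; done
```

```text
tcp_pos: [0.53, 0.1297, 0.0668]
force: [-0.4, 0.4, -1.0]
tcp_pos: [0.5298, 0.13, 0.0635]
force: [-0.1, 2.3, -2.7]
tcp_pos: [0.5297, 0.13, 0.0602]
force: [0.9, 0.5, -5.0]
tcp_pos: [0.5296, 0.13, 0.0568]
force: [0.8, 1.5, -3.9]
tcp_pos: [0.5296, 0.13, 0.0534]
force: [1.9, 0.2, -3.9]
tcp_pos: [0.5295, 0.13, 0.05]
force: [1.6, 0.9, -4.1]
```

```bash
python3 -m creep '[[0,0.0015,0.0002,0],[0,0.003,0.0002,0],[0,0.0045,0.0002,0],[0,0.005,0.0002,0]]'|grep -E "tcp_pos|force"; for i in 1 2 3; do python3 -m creep '[[0,0.0002,0,0],[0,0.0004,0,0]]'|grep -E "tcp_pos|force"; done
```

```text
tcp_pos: [0.5294, 0.13, 0.0447]
force: [-0.2, 0.4, 0.5]
tcp_pos: [0.5293, 0.1299, 0.0441]
force: [0.8, 0.8, -1.0]
tcp_pos: [0.5292, 0.1298, 0.0437]
force: [-0.1, 0.7, -0.4]
tcp_pos: [0.5293, 0.1297, 0.0434]
force: [-1.3, -0.7, 4.7]
```

Light contact (4.7 N) at the expected height, so I'll release and retreat.

```bash
python3 -m creep '[[0,0,0,0],[0,0,0,0],[0,0,0,0],[0,0,0,0],[0,0,0,0]]' 0.55|grep -E "tcp_pos|force|width"; python3 -m creep '[[0,-0.03,0,0],[0,-0.06,0,0],[0,-0.09,0,0],[0,-0.12,0,0],[0,-0.14,0,0],[0,-0.14,0,0]]'; python3 - <<'E'
from h import *
S=r.camera("scene");crop(S,380,235,70,60,11,"pics/s19.png");cv2.imwrite("pics/s19f.png",S[:,:,::-1])
T=r.camera("top");cv2.imwrite("pics/t19f.png",T[:,:,::-1])
E
```

```text
tcp_pos: [0.5293, 0.1297, 0.0433]
force: [-0.6, 0.6, -0.1]
width: 0.551
clock: 36.8
tcp_pos: [0.5337, 0.1308, 0.1877]
tcp_rot: [[0.174, -0.011, 0.985], [-0.985, -0.001, 0.174], [-0.0, -1.0, -0.011]]
force: [0.2, -0.4, 0.1]
width: 0.549
```

View pics/s19.png

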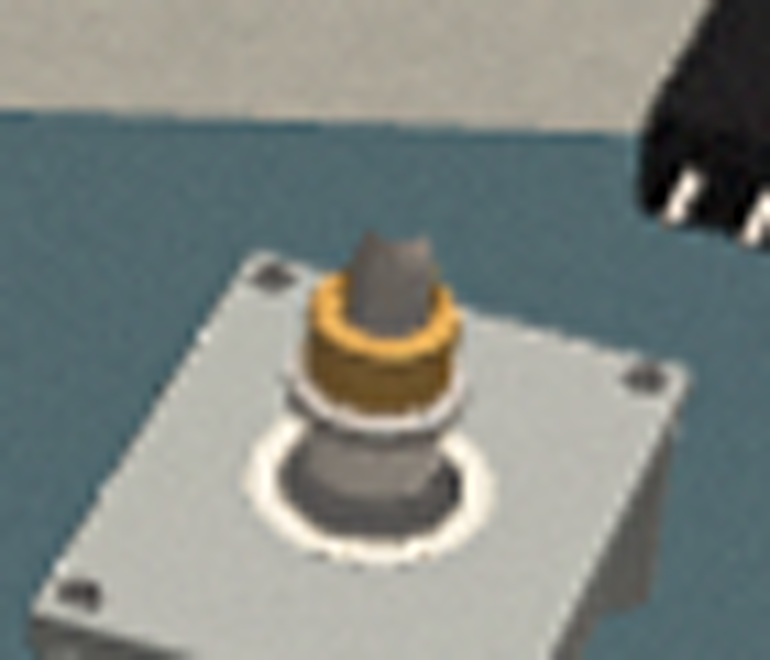

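View pics/s19f.png

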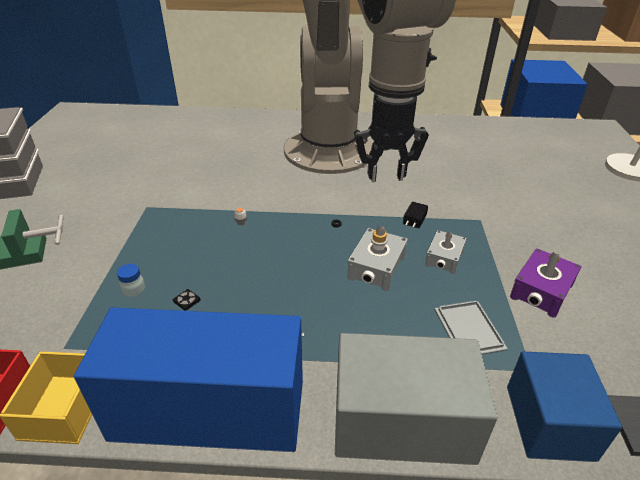

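```bash
python3 - <<'E'
from h import *
S=cv2.imread("pics/s19f.png");hsv=cv2.cvtColor(S,cv2.COLOR_BGR2HSV)
m=((hsv[...,0]>10)&(hsv[...,0]<30)&(hsv[...,1]>110))[215:260,360:400];ys,xs=np.nonzero(m)
print("brass rows",ys.min()+215,ys.max()+215,"cols",xs.min()+360,xs.max()+360)
for z in(.077,.093,.097): print(z,[np.round(proj("scene",(.530+dx,.130,z)),1).tolist() for dx in(-.015,0,.015)])
print(np.round(proj("top",(.53,.13,.093)),1))
S2=cv2.imread("pics/scene0.png");d=cv2.absdiff(S,S2).max(2)
for n,(u,v) in dict(gland=(240,214),grommet=(336,223),adapter=(416,214),jar=(130,280),fan=(186,299),cover=(470,327)).items(): print(n,(d[v-12:v+12,u-15:u+15]>60).sum())
E
```

```text
brass rows 230 241 cols 373 386
0.077 [[378.2, 233.9], [378.5, 238.2], [378.8, 242.6]]
0.093 [[378.9, 228.1], [379.1, 232.4], [379.4, 236.7]]
0.097 [[379.0, 226.6], [379.3, 230.9], [379.6, 235.2]]
[278.6 250.4]
gland 0
grommet 0
adapter 0
jar 0
fan 0
cover 0
```

```bash
python3 -c "
from rig import r
print(r.close_job(), r.sense()['clock'])"
```

```text
the job is handed in; nothing more can be done
the job is handed in; nothing more can be done
```

All three parts are on the pin in the order asked: spacer, then washer, then bushing. I handed the job in at about 37 s on the robot's clock. No verdict was reported.

**Last checks:**
- The bushing met the washer with a gentle 4.7 N, with its underside about 22 mm above the enclosure's top.
- In the last scene picture the bushing sits level on the washer with no gap. The brass spans rows 230–241, against about 228–243 expected.
- The gripper was open, well above the pin and touching nothing.
- Of the bystanders, the gland, grommet, adapter, jar, fan and cover show no change from the first picture. I did not compare the screwdriver; the arm never went near it.

**What went wrong or disagreed:**
- **Fingertip height:** the fingertips were really about 30–38 mm higher than the reported TCP. My first closings on the spacer and the washer therefore missed above the parts. I corrected by feel and by picture, and nothing was disturbed.
- **Spacer seating force:** the spacer's last step home read 25.6 N at the wrist. That is under the 40 N limit for parts but just above the 25 N limit for the robot itself. I took it as pressed through the spacer and backed off at once.
- **Leaf force:** at the pauses between steps on the way past the leaves, the vertical reading never exceeded 5 N, and it was downward rather than the upward 5–15 N expected. Only the pictures showed that the leaves had sprung out above the spacer and washer.

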